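# Swing the clamp-on denture shelf over the basin and lock it

### The job

Bring the little clamp-on shelf, with the denture cup and tablet jar standing on it, from its parked place round over the basin so that nothing can drop on the counter: turn the red locking knob on its post fully anticlockwise to release it, push the shelf round anticlockwise by its black upright handle until you feel it come up against its stop, then turn the knob back fully clockwise so that the shelf is locked there. Feel your way and never force the shelf, its stop or the lock; the cup and jar must stay standing on the shelf, and everything else stays where it is.

Things in the scene. Friction and masses are not known exactly. Their poses are not given: they have to be found in the camera images.
- basin: White rectangular ceramic washbasin standing on the counter, 340 (x) x 440 (y) x 125 mm high, walls 14 mm, fixed; a steel tap stands behind it. Origin: centre of its underside, at counter height; +x away from the robot's side, z up.
- clamp: Aluminium clamp gripping the basin's near rim, with a small black star knob low on its outer leg (not part of this job) and a vertical steel post. Fixed. Origin: on the post's axis at counter height; its axes are parallel to the basin's: -y is the direction in which the parked shelf points, +x looks across the basin. Shelf and locking knob turn about this upright axis.
- lock_knob (a joint): Turn of the red locking knob relative to the shelf, rad, anticlockwise from above positive: 0 = locked end of travel, 1.3 = released end. It turns stiffly (about 0.1 N m) and stays where left. Above 1.1 the shelf is free to turn. Turned back away from a hole it stops hard somewhere above 0.7, the pin standing on the ring: do not force it, the shelf is not yet at its stop.
- knob_grip (a point): Centre of the red bar grip of the knob, carried on the shelf's hub, on the post's axis, 242 mm above the counter. The bar is 56 mm long, 14 mm thick, from 223 to 253 mm height, upright flat sides; the black disc under it (46 mm across) tops out at 212 mm. At joint 0 the bar's length points along the shelf, and it turns with both joints.
- shelf (a joint): Angle of the shelf about the post, rad, anticlockwise from above positive: 0 = parked along the clamp's -y; pi/2 = along the clamp's +x across the basin. Locked: 0.04 of play. Free: stiff (1.5 to 2 N at the handle), stays where left. A rubber-padded stop over the basin ends the swing somewhere from 1.4 to 2.1, set differently each time and not reported: find it by feel.
- shelf_handle (a point): Point on the shelf's upright handle: a round black grip 17 mm in diameter at the middle of the shelf's outer end, 191 mm from the post's axis, from 182 to 244 mm above the counter; this point is on its axis at 222 mm. It can be pushed from the side or pinched. Frame turns with the shelf: x outward from the post, y the way it is to be swung.
- tray (a point): Centre of the top of the shelf's aluminium floor, 156 mm above the counter and 128 mm from the post's axis; the tray is 152 mm long (radially, x), 150 mm wide (y) with an edge 10 mm high. Frame: x outward from the post, y the way it is to be swung, z up.
- lock_pin: Steel locking pin, 7 mm thick, through the shelf's arm 38 mm from the post; origin at its lower tip. The knob lifts it 9.2 mm per rad out of a hole in the ring below. The second hole is under it when the shelf rests on its stop, within 0.04 rad. Pushing the locked shelf or forcing the knob off a hole strains it; bears 50 N (10 N at the handle, 0.45 N m at the knob).
- bumper: Black rubber bumper, 16 mm ball on the shelf's leading edge, 105 mm from the post; origin its centre. It gives about 1 mm per 8 N as it meets the stop; bears 50 N (about 27 N at the handle).
- denture_cup: Clear plastic denture cup with a pale blue snap lid, 80 mm across, 70 mm high, standing loose on the shelf between post and handle. Origin: centre of its underside.
- tablet_jar: Tiny glass jar with a white cap, 37 mm across, 44 mm high, standing loose on the shelf. Origin: centre of its underside.
- tooth_mug: White ceramic tooth mug, 78 mm across, 92 mm high, on the counter. Origin: centre of its underside. Not to be moved.
- soap_bottle: Green soap bottle with a white cap, 60 mm across, 150 mm high, on the counter. Origin: centre of its underside. Not to be moved.
- tumbler: Blue plastic tumbler, 72 mm across, 100 mm high, on the counter. Origin: centre of its underside. Not to be moved.
- comb: Green plastic comb, 170 x 33 x 6 mm, lying on the counter. Origin: its middle, underside. Not to be moved.
- tongue_scraper: Steel tongue scraper, a flat handle 90 mm long with a loop, 5 mm thick, lying on the counter. Origin: where handle and loop meet. Not to be moved.

How it is judged:
By the outcome, as a careful person would: the job done as asked, in the order asked, and still so for the second after the job is handed in, with the robot touching nothing.
It also fails if it takes over 70 s, if anything falls off the work surface, if the arm or the gripper's body presses on something with over 40 N, if the wrist force passes 120 N, or if a joint passes its speed limit or range.

### The arm

A 6-joint arm with a two-finger parallel gripper is mounted at the origin on the work surface. World frame = base frame: x ahead of the robot, y to its left, z up, the work surface at z = 0. Lengths are in m, angles in rad, forces in N, time in s.
With the tool pointing down it reaches from about 0.325 to 0.85 m from the base axis. Payload 4.4 kg.
Tool frame: the origin (TCP) lies at the very end of the fingers, on their centre line; the grasp point (between the pads) lies 19 mm behind it; z points along the fingers, y is the direction in which the jaws open and shut (so a half turn about z gives the same grasp; the last joint's range is limited). The gripper opens to 94 mm and grips with 3 to 60 N. Pads are 16 mm wide; open, the fingers measure 119 mm over their backs; the gripper's body (75 mm by 177 mm) begins 78 mm behind the grasp point.
Start: joints at [-1.405, 0.207, 1.542, -0, 1.393, -0.15], TCP at [0.179, -0.547, 0.205] pointing down, gripper open.
Joint ranges: [-2.73, 2.73], [-0.86, 2.22], [0.23, 2.46], [-1.11, 4.25], [0.08, 2.63], [-2.82, 2.82]. Speed limits (rad/s): [2.79, 2.79, 3.14, 3.14, 3.14, 3.14].

### API

Orientations are given as a rotation vector (axis times angle).
In Python, from plant import arm gives the robot as it stands.
- The arm moves only by the tool send_rows, never from a script. Its argument "motion" is text: rows parted by semicolons, each of 5 numbers parted by spaces: the finger opening in cm, from 0 to 9.4, then the shift along the tool's x, y, z in cm, then the turn about the tool's z in rad. A call has 1 to 20 rows; each row is the pose to reach, as a shift and turn from the pose commanded when the call began, along the tool's axes at that moment; what a row does not reach only later rows make up. A row lasts 1/10 s, in which the tool goes at most 50 mm and 8.59 degrees, less where a joint would pass 70% of its speed; a pose out of reach is approached as far as the arm can. A call with a gripper value outside its range is refused whole. The fingers move at their own pace and stop on an object; "squeeze" is the grip in N (left out, the last holds). Time passes only in rows, so rows that repeat a pose let the fingers close. It gives the time, the measured TCP pose, the force and the opening at its end, in the units of the state.
- arm.sense(): the state, without advancing time (a new reading comes with each control period).
- arm.read_camera(name): name is "scene" or "top"; returns the picture (480x640x3 uint8, red, green, blue); there is no depth.
- arm.camera_model(name): a dict with "mtx" (3x3 intrinsics, pixels), "cam_to_world" (4x4, takes a point from camera to world coordinates). Camera axes: x right, y up, looking along -z (the intrinsics and any distortion apply to the point x, -y, -z); pixel columns grow to the right and rows downward; lengths in m; the calibration is good to about 2 mm. A picture is of the moment at which its call begins. camera_model takes no time and is no camera call.
- arm.hand_in(): hands the job in, once; it reports no verdict.
The state is a dict: "clock": time; "joint_pos": joint angles; "joint_vel": joint speeds; "tau": joint torques, N m; "ee_pos": TCP position; "orientation": TCP orientation; "force": force on the tool from outside, world axes, zero at the start; "moment": the same for the moment, N m; "gripper_width": finger opening in m.
Only numpy, scipy, OpenCV 4.12 (cv2) and the standard library are available. Lean on these libraries where they do the work, as an engineer would, in place of code of your own. Each camera call takes 0.05 s, during which the arm holds its last target.

## Working session

There is one attempt and no reset: what is moved stays moved. The work goes in short steps, Python scripts to look and compute and a tool call to move; the robot and the scene stay as the last step left them, time stands still between calls to the robot, and variables do not carry over. Pictures are saved under pics/ and viewed, and the job is handed in when it is done.

Besides the shell and the picture viewer there is one more tool, called after "Emit:" as name(argument=value, ...) on one line, values as JSON. send_rows: Moves the arm, as the interface text tells. Its arguments: {"type":"object","properties":{"motion":{"type":"string"},"squeeze":{"type":"number"}},"required":["motion"]}

```bash
ls; mkdir -p pics; python3 - <<'E'
from plant import arm
import cv2
s=arm.sense();print(s)
for n in("scene","top"):
    cv2.imwrite(f"pics/{n}0.png",arm.read_camera(n)[:,:,::-1]);print(arm.camera_model(n))
E
```

```text
pics
{'clock': 0.0, 'joint_pos': array([-1.40546995e+00,  2.07417845e-01,  1.54291703e+00, -3.67982510e-05,
        1.39347533e+00, -1.50495672e-01]), 'joint_vel': array([-5.60311584e-05,  6.15963792e-04, -9.39267297e-04, -1.79913486e-04,
       -1.07129657e-04, -9.49970283e-04]), 'tau': array([ 3.19277824e-04, -3.70879054e+01, -2.81418622e+01,  6.99205440e-02,
        3.60935787e-02, -1.53321803e-04]), 'ee_pos': array([ 0.17844245, -0.54578228,  0.20430954]), 'orientation': array([-3.10031352e+00, -4.93694386e-01,  8.26547905e-05]), 'force': array([-0.55302793,  0.80538681,  0.40388868]), 'moment': array([ 0.00454353, -0.02015396,  0.01153123]), 'gripper_width': 0.09401462754704373}
{'mtx': array([[447.34656413,   0.        , 327.48847832],
       [  0.        , 447.34656413, 234.58726839],
       [  0.        ,   0.        ,   1.        ]]), 'cam_to_world': array([[-0.53875705, -0.48912601,  0.68592754,  1.25469397],
       [ 0.84221873, -0.29317562,  0.45245516,  0.43068172],
       [-0.02021035,  0.82146443,  0.56990151,  0.83463547],
       [ 0.        ,  0.        ,  0.        ,  1.        ]])}
{'mtx': array([[523.03164368,   0.        , 322.09973532],
       [  0.        , 523.03164368, 240.18958361],
       [  0.        ,   0.        ,   1.        ]]), 'cam_to_world': array([[-0.02466408,  0.99695648, -0.07395582,  0.36950258],
       [-0.99959204, -0.02565978, -0.01254343, -0.10741941],
       [-0.01440294,  0.07361628,  0.99718263,  1.41420523],
       [ 0.        ,  0.        ,  0.        ,  1.        ]])}
```

View pics/scene0.png

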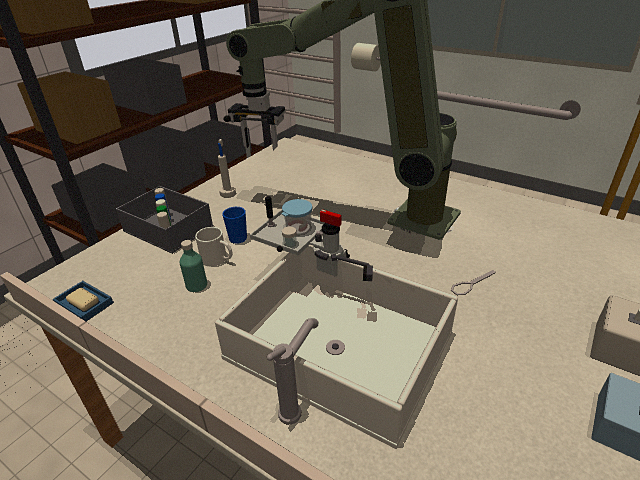

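View pics/top0.png

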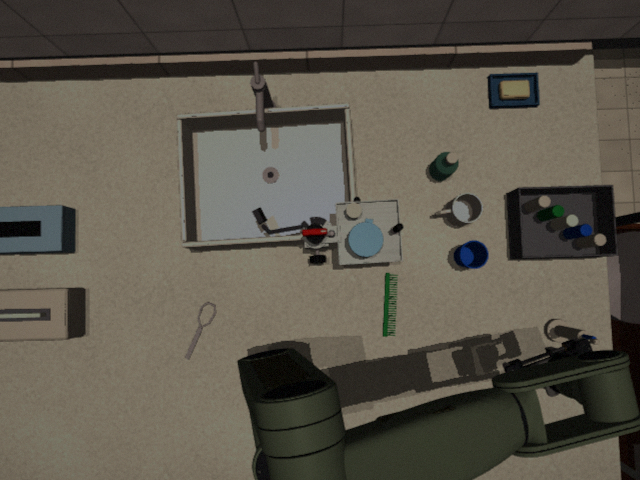

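```bash
cat > h.py <<'E'
import numpy as np, cv2
from plant import arm
def ray(n,u,v,z):
    c=arm.camera_model(n);K=c["mtx"];T=c["cam_to_world"]
    d=np.array([(u-K[0,2])/K[0,0],-(v-K[1,2])/K[1,1],-1.]);d=T[:3,:3]@d;o=T[:3,3]
    return o+d*(z-o[2])/d[2]
def red(im):
    h=cv2.cvtColor(im,cv2.COLOR_RGB2HSV)
    return (((h[...,0]<6)|(h[...,0]>174))&(h[...,1]>180)&(h[...,2]>90)).astype(np.uint8)
def proj(n,p):
    c=arm.camera_model(n);K=c["mtx"];T=c["cam_to_world"]
    q=T[:3,:3].T@(np.asarray(p)-T[:3,3]);return K[0,0]*q[0]/-q[2]+K[0,2],K[1,1]*-q[1]/-q[2]+K[1,2]
E
python3 - <<'E'
from h import *
for n in("scene","top"):
    im=cv2.imread(f"pics/{n}0.png")[:,:,::-1].copy()
    m=red(im);ys,xs=np.nonzero(m);print(n,len(xs),xs.min(),xs.max(),ys.min(),ys.max(),cv2.minAreaRect(np.c_[xs,ys].astype(np.float32)),ray(n,xs.mean(),ys.mean(),.253 if n=="top" else .24))
    if n=="top": c=im[180:290,230:430]
    else: c=im[180:300,220:400]
    cv2.imwrite(f"pics/{n}0c.png",cv2.resize(c,None,fx=4,fy=4,interpolation=cv2.INTER_CUBIC)[:,:,::-1])
# basin rim outer corners
for uv in [(178,116),(349,105),(357,238),(183,248)]: print(ray("top",*uv,.125))
E
```

```text
scene 67 320 340 210 217 ((330.24530029296875, 213.14151000976562), (20.329362869262695, 3.7087347507476807), 15.945395469665527) [ 0.45654354 -0.08385674  0.24      ]
top 101 303 326 229 234 ((314.3965759277344, 231.2413787841797), (4.756484031677246, 23.077754974365234), 86.633544921875) [ 0.47576573 -0.07347534  0.253     ]
[0.78896504 0.26497536 0.125     ]
[ 0.80460465 -0.16734208  0.125     ]
[ 0.46831959 -0.17752813  0.125     ]
[0.4545822  0.25397378 0.125     ]
```

View pics/top0c.png

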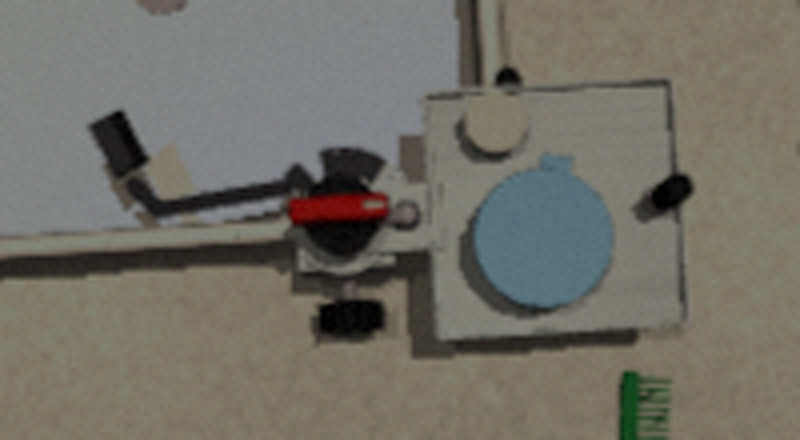

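View pics/scene0c.png

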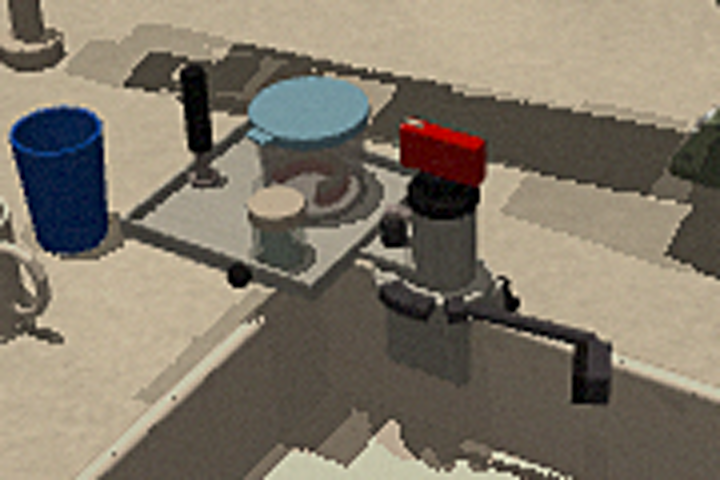

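```bash
cat >> h.py <<'E'
from scipy.spatial.transform import Rotation as R
def tri(a,b):
    P=[];D=[]
    for n,(u,v) in (("top",a),("scene",b)):
        p=ray(n,u,v,.3);q=ray(n,u,v,.1);P.append(p);D.append((q-p)/np.linalg.norm(q-p))
    A=np.c_[D[0],-D[1]];s=np.linalg.lstsq(A,P[1]-P[0],rcond=None)[0]
    x,y=P[0]+s[0]*D[0],P[1]+s[1]*D[1];return (x+y)/2,np.linalg.norm(x-y)
def st():
    s=arm.sense();r=R.from_rotvec(s["orientation"]).as_matrix()
    print("t%.2f"%s["clock"],"p",s["ee_pos"].round(4),"xhead %.3f"%np.arctan2(r[1,0],r[0,0]),"zax",r[:,2].round(3),"F",s["force"].round(2),"M",s["moment"].round(3),"w %.4f"%s["gripper_width"],"j",s["joint_pos"].round(2));return s,r
def go(x,y,z,head=None):
    s,r=st();d=r.T@(np.array([x,y,z])-s["ee_pos"]);print("tool shift cm",(d*100).round(2))
    if head is not None:
        a=head-np.arctan2(r[1,0],r[0,0]);print("turn",-((a+np.pi)%(2*np.pi)-np.pi))
E
python3 - <<'E'
from h import *
print("knob",tri((314.75,231.5),(330.7,216)), proj("scene",[.476,-.0735,.242]),ray("top",314.75,231.5,.25))
print("handle",tri((400.5,226.5),(269,196.5)),ray("top",400.5,226.5,.244))
print("stop pad",tri((259.5,216),(368,272)))
print("bump",tri((357,199.3),(279.5,248.5)))
go(.178,-.546,.38,1.602)
go(.476,-.0735,.38,1.602)
E
```

```text
knob (array([ 0.47511486, -0.07507097,  0.24557757]), np.float64(0.0038747467606220494)) (np.float64(330.28358249989026), np.float64(217.56181208917047)) [ 0.47573967 -0.07682986  0.25      ]
handle (array([ 0.48022324, -0.26609449,  0.24760602]), np.float64(0.006581220527466833)) [ 0.48254719 -0.26928272  0.244     ]
stop pad (array([0.52445581, 0.05923004, 0.15997774]), np.float64(0.002365371875341374))
bump (array([ 0.55854414, -0.17726797,  0.16021067]), np.float64(0.0027452631949474796))
t0.10 p [ 0.1785 -0.5458  0.2044] xhead 0.316 zax [-0.     0.002 -1.   ] F [ 0.73 -0.73  0.24] M [ 0.005  0.012 -0.06 ] w 0.0942 j [-1.41  0.21  1.54  0.    1.39 -0.15]
tool shift cm [ -0.04  -0.04 -17.56]
turn -1.2861713837892461
t0.10 p [ 0.1785 -0.5458  0.2044] xhead 0.316 zax [-0.     0.002 -1.   ] F [ 0.73 -0.73  0.24] M [ 0.005  0.012 -0.06 ] w 0.0942 j [-1.41  0.21  1.54  0.    1.39 -0.15]
tool shift cm [ 42.96 -35.69 -17.47]
turn -1.2861713837892461
```

Emit:
send_rows(motion="9.4 0 0 -5 0; 9.4 0 0 -10 0; 9.4 0 0 -15 0; 9.4 0 0 -17.5 0; 9.4 4 -3.5 -17.5 -0.14; 9.4 8 -7 -17.5 -0.28; 9.4 12 -10.5 -17.5 -0.42; 9.4 16 -14 -17.5 -0.56; 9.4 20 -17 -17.5 -0.7; 9.4 24 -20 -17.5 -0.84; 9.4 28 -23 -17.5 -0.98; 9.4 32 -27 -17.5 -1.12; 9.4 36 -30 -17.5 -1.286; 9.4 40 -33 -17.5 -1.286; 9.4 42.9 -35.8 -17.5 -1.286; 9.4 42.9 -35.8 -17.5 -1.286; 9.4 42.9 -35.8 -17.5 -1.286; 9.4 42.9 -35.8 -17.5 -1.286")

```text
clock: 1.9
ee_pos: [0.4747, -0.0737, 0.3801]
orientation: [-2.187, -2.255, 0.002]
force: [-0.1, 0.5, -0.6]
gripper_width: 0.0942
```

```bash
python3 - <<'E'
from h import *
go(.4755,-.0755,.222,1.602)
E
```

```text
t1.90 p [ 0.4747 -0.0737  0.3801] xhead 1.601 zax [-0.001 -0.001 -1.   ] F [-0.1   0.5  -0.65] M [-0.01  -0.109  0.008] w 0.0942 j [-0.33 -0.08  1.49 -0.    1.73 -0.36]
tool shift cm [-0.17  0.09 15.81]
turn -0.000633402816234252
```

Emit:
send_rows(motion="5 -0.17 0.09 3 0; 5 -0.17 0.09 6 0; 5 -0.17 0.09 9 0; 5 -0.17 0.09 12 0; 5 -0.17 0.09 14 0; 5 -0.17 0.09 15 0; 5 -0.17 0.09 15.8 0; 5 -0.17 0.09 15.8 0; 5 -0.17 0.09 15.8 0")

```text
clock: 2.8
ee_pos: [0.4767, -0.0754, 0.2235]
orientation: [2.186, 2.254, 0.001]
force: [-0.2, 0.2, -0.5]
gripper_width: 0.0497
```

```bash
python3 - <<'E'
from h import *
st()
im=arm.read_camera("scene");cv2.imwrite("pics/s1.png",cv2.resize(im[120:300,220:420],None,fx=4,fy=3.3)[:,:,::-1])
E
```

```text
t2.80 p [ 0.4767 -0.0754  0.2235] xhead 1.601 zax [ 0.002 -0.001 -1.   ] F [-0.18  0.19 -0.5 ] M [ 0.008 -0.038  0.037] w 0.0497 j [-0.34 -0.01  1.74 -0.    1.41 -0.37]
```

View pics/s1.png

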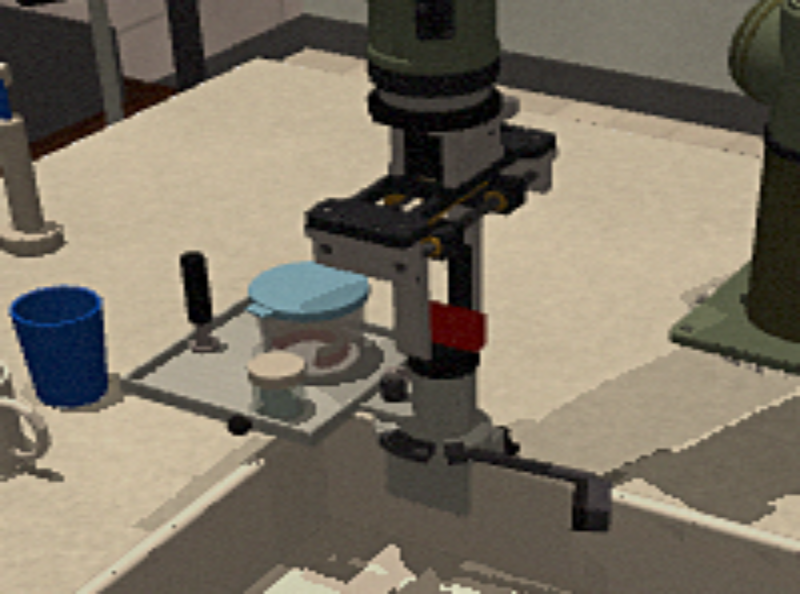

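The fingers straddle the red bar (at about (460,325) in the crop). I'll close gently and read the side force.

Emit:
send_rows(motion="3 0 0 0 0; 2.2 0 0 0 0; 1.8 0 0 0 0; 1.0 0 0 0 0; 1.0 0 0 0 0; 1.0 0 0 0 0; 1.0 0 0 0 0", squeeze=8)

```text
clock: 3.55
ee_pos: [0.4761, -0.0747, 0.2227]
orientation: [2.187, 2.256, -0.0]
force: [-1.2, -0.1, 3.3]
gripper_width: 0.0267
```

```bash
python3 - <<'E'
from h import *
st()
E
```

```text
t3.55 p [ 0.4761 -0.0747  0.2227] xhead 1.602 zax [ 0. -0. -1.] F [-1.16 -0.13  3.31] M [0.003 0.225 0.034] w 0.0267 j [-0.34 -0.01  1.74 -0.    1.41 -0.37]
```

Emit:
send_rows(motion="1 0 0 0 0; 1 0 0 0 0; 1 0 0 0 0")

```text
clock: 3.85
ee_pos: [0.4761, -0.0747, 0.2227]
orientation: [2.187, 2.256, 0.0]
force: [-1.9, -0.3, 5.1]
gripper_width: 0.0265
```

```bash
python3 - <<'E'
from h import *
st()
im=arm.read_camera("scene");cv2.imwrite("pics/s2.png",cv2.resize(im[120:300,220:420],None,fx=4,fy=3.3)[:,:,::-1])
E
```

```text
t3.85 p [ 0.4761 -0.0747  0.2227] xhead 1.602 zax [ 0. -0. -1.] F [-1.88 -0.27  5.06] M [0.073 0.294 0.022] w 0.0265 j [-0.34 -0.01  1.74 -0.    1.41 -0.37]
```

View pics/s2.png

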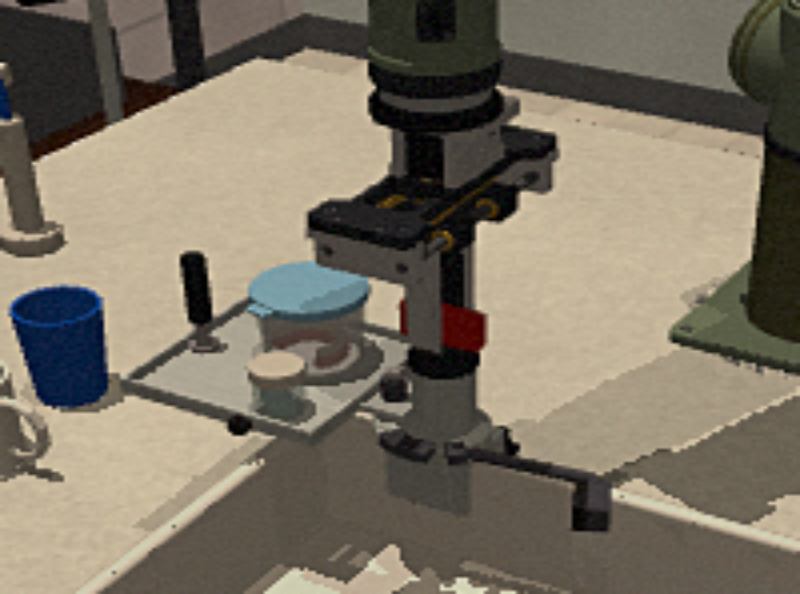

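```bash
python3 - <<'E'
from h import *
im=arm.read_camera("scene");cv2.imwrite("pics/s3.png",cv2.resize(im[180:250,295:375],None,fx=8,fy=8,interpolation=cv2.INTER_CUBIC)[:,:,::-1])
im=arm.read_camera("top");cv2.imwrite("pics/t3.png",cv2.resize(im[180:270,250:410],None,fx=5,fy=5,interpolation=cv2.INTER_CUBIC)[:,:,::-1])
s,r=st()
for off in(-.02,-.0132,0,.0132,.02): print(off,proj("scene",s["ee_pos"]+[off,0,0]))
E
```

```text
t4.00 p [ 0.4762 -0.0747  0.2227] xhead 1.602 zax [ 0. -0. -1.] F [-2.68  0.01  5.82] M [0.061 0.311 0.018] w 0.0270 j [-0.34 -0.01  1.74  0.    1.41 -0.37]
-0.02 (np.float64(334.2222963249351), np.float64(220.24940790456358))
-0.0132 (np.float64(332.7876535813517), np.float64(221.5176527116754))
0 (np.float64(329.96838386572966), np.float64(224.00992766491885))
0.0132 (np.float64(327.10280180997773), np.float64(226.54314339253813))
0.02 (np.float64(325.6081437591572), np.float64(227.86444259391723))
```

View pics/s3.png

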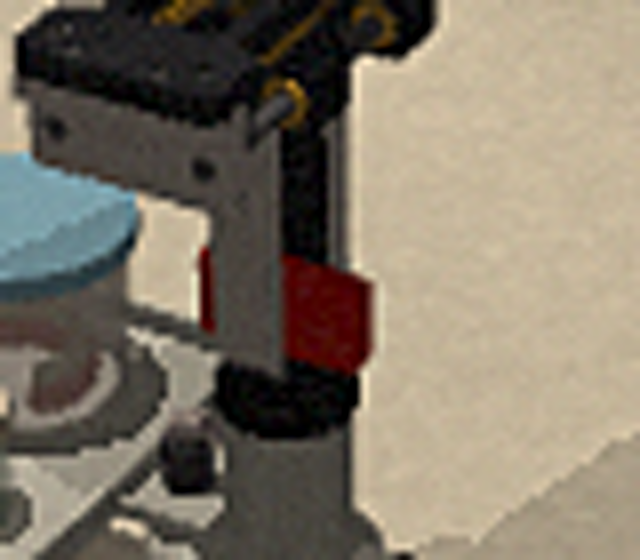

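View pics/t3.png

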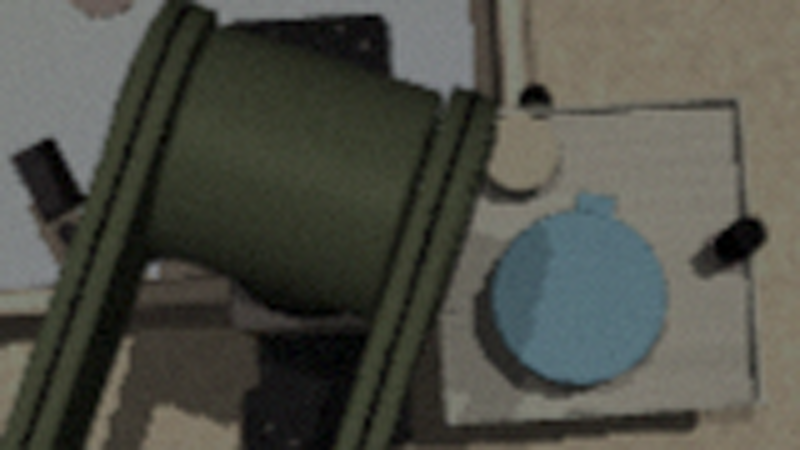

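Emit:
send_rows(motion="2.8 0 0 0 0; 2.8 0 0 -0.2 0; 2.8 0 0 -0.4 0; 1 0 0 -0.4 0; 1 0 0 -0.4 0; 1 0 0 -0.4 0; 1 0 0 -0.4 0")

```text
clock: 4.7
ee_pos: [0.4761, -0.0747, 0.2263]
orientation: [-2.187, -2.256, 0.0]
force: [0.5, 0.5, 0.1]
gripper_width: 0.0141
```

```bash
python3 - <<'E'
from h import *
st()
E
```

```text
t4.70 p [ 0.4761 -0.0747  0.2263] xhead 1.602 zax [-0. -0. -1.] F [0.54 0.46 0.05] M [-0.015 -0.123  0.064] w 0.0141 j [-0.34 -0.01  1.74 -0.    1.42 -0.37]
```

The width is 14.1 mm with no side force, so the bar is held. The earlier block was low down beside it. I'll squeeze and turn.

Emit:
send_rows(motion="1 0 0 0 0; 1 0 0 0 0; 1 0 0 0 0; 1 0 0 0 -0.05; 1 0 0 0 -0.1; 1 0 0 0 -0.15; 1 0 0 0 -0.2; 1 0 0 0 -0.25; 1 0 0 0 -0.3; 1 0 0 0 -0.3", squeeze=25)

```text
clock: 5.7
ee_pos: [0.4764, -0.0747, 0.2263]
orientation: [1.825, 2.557, 0.001]
force: [1.3, 0.4, -1.2]
gripper_width: 0.0139
```

```bash
python3 - <<'E'
from h import *
st()
E
```

```text
t5.70 p [ 0.4764 -0.0747  0.2263] xhead 1.902 zax [ 0.  0. -1.] F [ 1.31  0.38 -1.21] M [-0.033 -0.285  0.106] w 0.0139 j [-0.34 -0.01  1.74  0.    1.42 -0.67]
```

Emit:
send_rows(motion="1 0 0 0 -0.07; 1 0 0 0 -0.14; 1 0 0 0 -0.21; 1 0 0 0 -0.28; 1 0 0 0 -0.35; 1 0 0 0 -0.42; 1 0 0 0 -0.49; 1 0 0 0 -0.56; 1 0 0 0 -0.63; 1 0 0 0 -0.7; 1 0 0 0 -0.7")

```text
clock: 6.8
ee_pos: [0.4768, -0.0743, 0.2263]
orientation: [0.839, 3.026, 0.002]
force: [2.6, 2.4, -3.2]
gripper_width: 0.0136
```

```bash
python3 - <<'E'
from h import *
st()
im=arm.read_camera("scene");cv2.imwrite("pics/s4.png",cv2.resize(im[120:300,220:420],None,fx=4,fy=3.3)[:,:,::-1])
E
```

```text
t6.80 p [ 0.4768 -0.0743  0.2263] xhead 2.601 zax [ 0.002  0.001 -1.   ] F [ 2.59  2.37 -3.24] M [ 0.196 -0.703  0.105] w 0.0136 j [-0.34 -0.01  1.74  0.    1.42 -1.37]
```

View pics/s4.png

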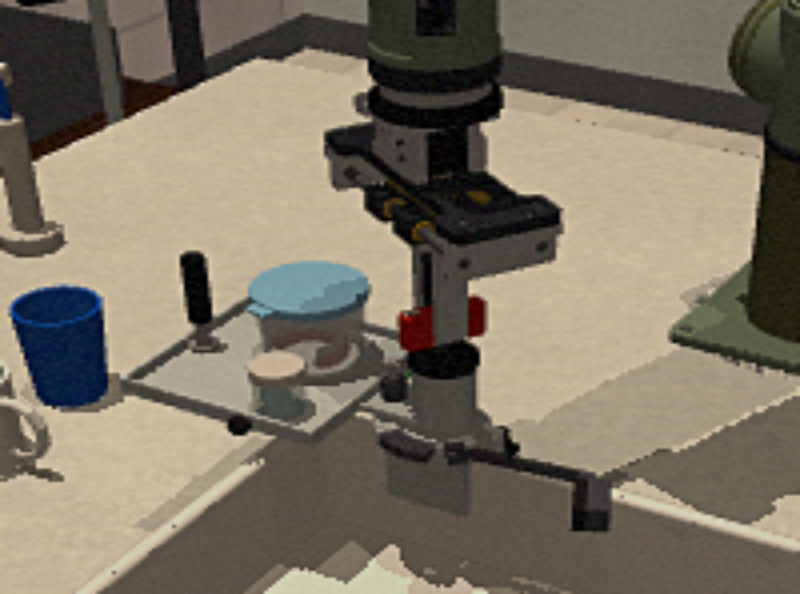

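Emit:
send_rows(motion="1 0 0.06 0 0; 1 0 0.1 0 -0.05; 1 0 0.1 0 -0.1; 1 0 0.1 0 -0.15; 1 0 0.1 0 -0.2; 1 0 0.1 0 -0.25; 1 0 0.1 0 -0.25")

```text
clock: 7.55
ee_pos: [0.4769, -0.074, 0.2263]
orientation: [0.456, 3.108, -0.0]
force: [4.5, 0.3, -3.2]
gripper_width: 0.0138
```

```bash
python3 - <<'E'
from h import *
st()
E
```

```text
t7.55 p [ 0.4769 -0.074   0.2263] xhead 2.850 zax [ 0.001 -0.    -1.   ] F [ 4.52  0.33 -3.17] M [ 0.073 -0.839  0.17 ] w 0.0138 j [-0.33 -0.01  1.73  0.    1.42 -1.61]
```

Emit:
send_rows(motion="1 0 0 0 -0.02; 1 0 0 0 -0.04; 1 0 0 0 -0.04")

```text
clock: 7.85
ee_pos: [0.4769, -0.0739, 0.2263]
orientation: [0.391, 3.117, -0.0]
force: [4.6, -0.9, -4.3]
gripper_width: 0.0138
```

```bash
python3 - <<'E'
from h import *
st()
E
```

```text
t7.85 p [ 0.4769 -0.0739  0.2263] xhead 2.892 zax [ 0.001 -0.    -1.   ] F [ 4.6  -0.89 -4.35] M [ 0.011 -1.034  0.033] w 0.0138 j [-0.33 -0.01  1.73  0.    1.42 -1.65]
```

Emit:
send_rows(motion="1 0 0.05 0 -0.02; 1 0 0.05 0 -0.04; 1 0 0.05 0 -0.04")

```text
clock: 8.15
ee_pos: [0.4769, -0.0739, 0.2264]
orientation: [0.328, 3.124, -0.001]
force: [4.4, -1.6, -5.9]
gripper_width: 0.014
```

```bash
python3 - <<'E'
from h import *
st()
im=arm.read_camera("scene");cv2.imwrite("pics/s5.png",cv2.resize(im[170:270,240:380],None,fx=5,fy=5)[:,:,::-1])
E
```

```text
t8.15 p [ 0.4769 -0.0739  0.2264] xhead 2.932 zax [ 0.    -0.001 -1.   ] F [ 4.37 -1.63 -5.92] M [-0.209 -1.04  -0.119] w 0.0140 j [-0.33 -0.01  1.73 -0.    1.42 -1.69]
```

View pics/s5.png

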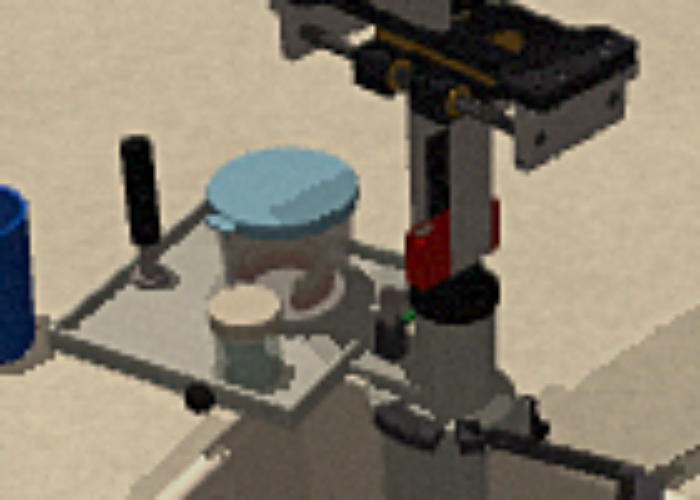

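The knob has reached its released end (the moment shifted over the last step) and a green mark is showing. I'll let go and rise.

Emit:
send_rows(motion="3 0 0 0 0.03; 4 0 0 0 0.03; 4 0 0 0 0.03; 4 0 0 0 0.03; 4 0 0 0 0.03; 4 0 0 -4 0; 4 0 0 -8 0; 4 0 0 -10 0; 4 0 0 -10 0")

```text
clock: 9.1
ee_pos: [0.4787, -0.074, 0.3305]
orientation: [0.328, 3.117, -0.003]
force: [0.1, -0.3, -0.7]
gripper_width: 0.0399
```

```bash
python3 - <<'E'
from h import *
st()
im=arm.read_camera("scene");cv2.imwrite("pics/s6.png",cv2.resize(im[170:270,240:380],None,fx=5,fy=5)[:,:,::-1])
E
```

```text
t9.10 p [ 0.4787 -0.074   0.3305] xhead 2.932 zax [ 0.007 -0.003 -1.   ] F [ 0.09 -0.3  -0.65] M [ 0.076 -0.119 -0.012] w 0.0399 j [-0.33 -0.07  1.58 -0.    1.62 -1.69]
```

View pics/s6.png

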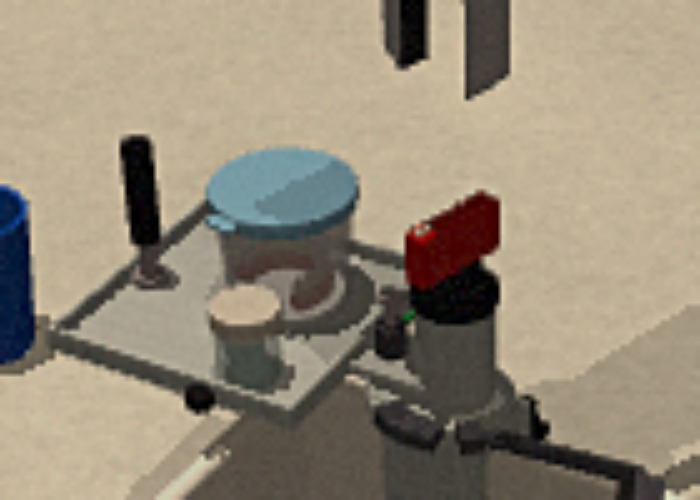

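```bash
python3 - <<'E'
from h import *
im=arm.read_camera("top");cv2.imwrite("pics/t6.png",cv2.resize(im[180:290,230:430],None,fx=4,fy=4,interpolation=cv2.INTER_CUBIC)[:,:,::-1])
h=cv2.cvtColor(im,cv2.COLOR_RGB2HSV)
sub=(h[180:270,380:420,2]<30).astype(np.uint8)
n,l,s,c=cv2.connectedComponentsWithStats(sub)
for i in range(1,n):
    if s[i,4]>8: print(s[i],c[i]+[380,180])
go(.483,-.266,.33,1.602)
E
```

```text
[13 42  9  9 58] [396.94827586 225.84482759]
t9.20 p [ 0.4765 -0.0733  0.3259] xhead 2.932 zax [-0.  0. -1.] F [ 0.39 -0.06 -0.21] M [ 0.021 -0.075  0.002] w 0.0398 j [-0.33 -0.06  1.58 -0.    1.62 -1.69]
tool shift cm [ -4.64 -18.71  -0.41]
turn 1.3299763070555188
```

View pics/t6.png

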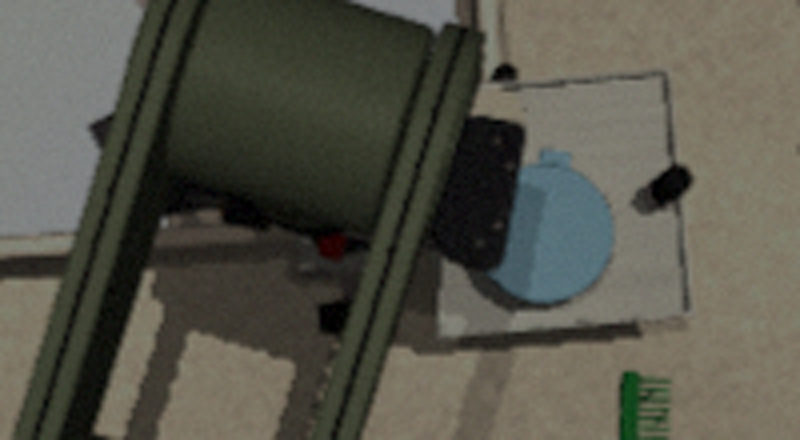

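Emit:
send_rows(motion="5 -1 -4 0 0.14; 5 -2 -8 0 0.28; 5 -3 -12 0 0.42; 5 -4 -16 0 0.56; 5 -4.8 -18.65 0 0.7; 5 -4.8 -18.65 0 0.84; 5 -4.8 -18.65 0 0.98; 5 -4.8 -18.65 0 1.12; 5 -4.8 -18.65 0 1.26; 5 -4.8 -18.65 0 1.32; 5 -4.8 -18.65 0 1.32")

```text
clock: 10.3
ee_pos: [0.4838, -0.2651, 0.3236]
orientation: [-2.172, -2.263, 0.001]
force: [-0.4, -0.6, -0.1]
gripper_width: 0.0499
```

```bash
python3 - <<'E'
from h import *
go(.485,-.2655,.207,1.622)
E
```

```text
t10.30 p [ 0.4838 -0.2651  0.3236] xhead 1.612 zax [-0.004  0.003 -1.   ] F [-0.42 -0.62 -0.12] M [-0.005 -0.074  0.018] w 0.0499 j [-0.66  0.09  1.43 -0.    1.62 -0.7 ]
tool shift cm [-0.09  0.16 11.66]
turn -0.010014052051492861
```

Emit:
send_rows(motion="5 -0.1 0.1 3 0; 5 -0.1 0.1 6 0; 5 -0.1 0.1 8 0; 5 -0.1 0.1 10 0; 5 -0.1 0.1 11 0; 5 -0.1 0.1 11.6 0; 4 -0.1 0.1 11.6 0; 3.4 -0.1 0.1 11.6 0; 3.4 -0.1 0.1 11.6 0; 3.4 -0.1 0.1 11.6 0", squeeze=5)

```text
clock: 11.3
ee_pos: [0.4864, -0.2671, 0.2115]
orientation: [2.174, 2.265, 0.0]
force: [-0.1, -0.3, -0.4]
gripper_width: 0.0343
```

```bash
python3 - <<'E'
from h import *
st()
im=arm.read_camera("scene");cv2.imwrite("pics/s7.png",cv2.resize(im[140:260,220:380],None,fx=5,fy=5)[:,:,::-1])
E
```

```text
t11.30 p [ 0.4864 -0.2671  0.2115] xhead 1.612 zax [ 0.002 -0.001 -1.   ] F [-0.13 -0.3  -0.45] M [-0.029 -0.102 -0.015] w 0.0343 j [-0.66  0.16  1.59 -0.    1.4  -0.7 ]
```

View pics/s7.png

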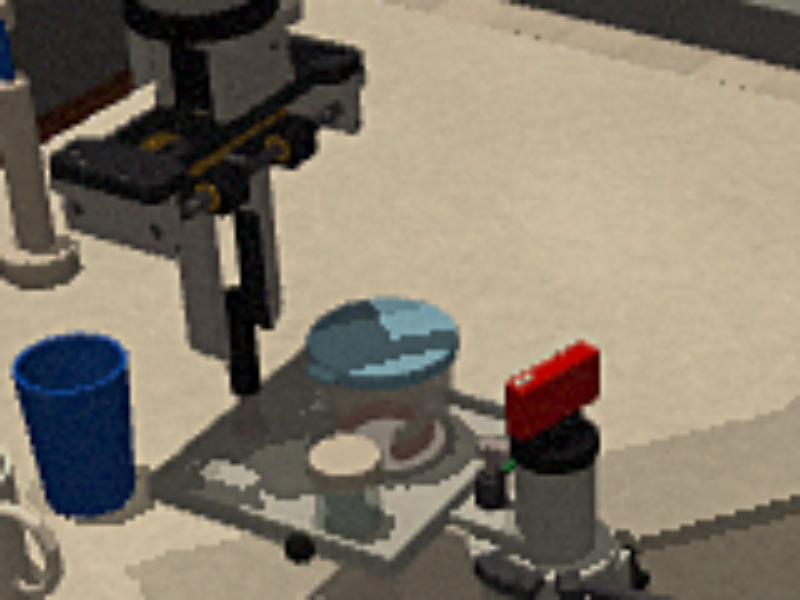

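The handle is between the fingers (crop (243,340)). I'll pinch lightly to locate it.

Emit:
send_rows(motion="2.6 0 0 0 0; 2 0 0 0 0; 1.2 0 0 0 0; 1.2 0 0 0 0; 1.2 0 0 0 0; 1.2 0 0 0 0; 1.2 0 0 0 0", squeeze=4)

```text
clock: 12.05
ee_pos: [0.4862, -0.2668, 0.2106]
orientation: [2.175, 2.266, 0.0]
force: [1.6, -0.4, 0.5]
gripper_width: 0.0171
```

```bash
python3 - <<'E'
from h import *
st()
E
```

```text
t12.05 p [ 0.4862 -0.2668  0.2106] xhead 1.612 zax [ 0.001 -0.    -1.   ] F [ 1.61 -0.44  0.55] M [-0.065 -0.335  0.015] w 0.0171 j [-0.66  0.16  1.59  0.    1.4  -0.7 ]
```

```bash
python3 -c "
import numpy as np
for D in [.01,.02,.04,.06,.09,.12,.15,.18,.21,.24,.27,.3,.33,.36,.39,.42,.45,.48]: print(f'1.2 {19.1*(1-np.cos(D)):.2f} {19.1*np.sin(D):.2f} 0 {-D:.2f}')"
```

```text
1.2 0.00 0.19 0 -0.01
1.2 0.00 0.38 0 -0.02
1.2 0.02 0.76 0 -0.04
1.2 0.03 1.15 0 -0.06
1.2 0.08 1.72 0 -0.09
1.2 0.14 2.29 0 -0.12
1.2 0.21 2.85 0 -0.15
1.2 0.31 3.42 0 -0.18
1.2 0.42 3.98 0 -0.21
1.2 0.55 4.54 0 -0.24
1.2 0.69 5.09 0 -0.27
1.2 0.85 5.64 0 -0.30
1.2 1.03 6.19 0 -0.33
1.2 1.22 6.73 0 -0.36
1.2 1.43 7.26 0 -0.39
1.2 1.66 7.79 0 -0.42
1.2 1.90 8.31 0 -0.45
1.2 2.16 8.82 0 -0.48
```

Emit:
send_rows(motion="1.2 0 0 0 0; 1.2 0 0.19 0 -0.01; 1.2 0 0.38 0 -0.02; 1.2 0.02 0.76 0 -0.04; 1.2 0.03 1.15 0 -0.06; 1.2 0.06 1.53 0 -0.08; 1.2 0.06 1.53 0 -0.08", squeeze=8)

```text
clock: 12.75
ee_pos: [0.5021, -0.2653, 0.2106]
orientation: [2.081, 2.352, 0.001]
force: [0.1, -0.3, 2.4]
gripper_width: 0.0169
```

```bash
python3 - <<'E'
from h import *
st()
E
```

```text
t12.75 p [ 0.5021 -0.2653  0.2106] xhead 1.693 zax [ 0.001  0.    -1.   ] F [ 0.08 -0.27  2.38] M [ 0.041 -0.112 -0.019] w 0.0169 j [-0.64  0.19  1.55  0.    1.4  -0.76]
```

Emit:
send_rows(motion="1.2 0 0.19 0 -0.01; 1.2 0.02 0.76 0 -0.04; 1.2 0.05 1.34 0 -0.07; 1.2 0.1 1.91 0 -0.1; 1.2 0.16 2.48 0 -0.13; 1.2 0.24 3.04 0 -0.16; 1.2 0.34 3.61 0 -0.19; 1.2 0.46 4.17 0 -0.22; 1.2 0.59 4.72 0 -0.25; 1.2 0.74 5.28 0 -0.28; 1.2 0.91 5.83 0 -0.31; 1.2 1.09 6.37 0 -0.34; 1.2 1.29 6.91 0 -0.37; 1.2 1.51 7.44 0 -0.4; 1.2 1.66 7.79 0 -0.42; 1.2 1.66 7.79 0 -0.42")

```text
clock: 14.35
ee_pos: [0.5774, -0.2385, 0.2106]
orientation: [-1.544, -2.736, -0.002]
force: [-1.5, 3.1, 4.9]
gripper_width: 0.0171
```

```bash
python3 - <<'E'
from h import *
st()
im=arm.read_camera("scene");cv2.imwrite("pics/s8.png",im[100:400,120:520][:,:,::-1])
E
```

```text
t14.35 p [ 0.5774 -0.2385  0.2106] xhead 2.114 zax [ 0.001  0.001 -1.   ] F [-1.47  3.11  4.87] M [ 0.495  0.181 -0.007] w 0.0171 j [-0.53  0.31  1.41  0.    1.43 -1.07]
```

View pics/s8.png

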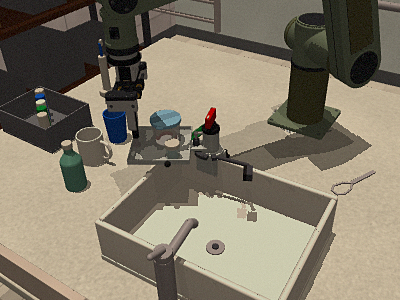

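Emit:
send_rows(motion="2.1 0.05 0 0 0; 2.1 0.1 0 0 0; 1.2 0.1 0 0 0; 1.2 0.1 0 0 0; 1.2 0.1 0.19 0 -0.01; 1.2 0.12 0.76 0 -0.04; 1.2 0.15 1.34 0 -0.07; 1.2 0.2 1.91 0 -0.1; 1.2 0.26 2.48 0 -0.13; 1.2 0.34 3.04 0 -0.16; 1.2 0.44 3.61 0 -0.19; 1.2 0.56 4.17 0 -0.22; 1.2 0.69 4.72 0 -0.25; 1.2 0.84 5.28 0 -0.28; 1.2 1.01 5.83 0 -0.31; 1.2 1.19 6.37 0 -0.34; 1.2 1.39 6.91 0 -0.37; 1.2 1.61 7.44 0 -0.4; 1.2 1.76 7.79 0 -0.42; 1.2 1.76 7.79 0 -0.42")

```text
clock: 16.4
ee_pos: [0.6345, -0.1831, 0.2101]
orientation: [-0.941, -2.997, -0.002]
force: [1.6, -0.4, -12.7]
gripper_width: 0.017
```

```bash
python3 - <<'E'
from h import *
s,r=st();d=s["ee_pos"][:2]-[.477,-.0745];print(np.hypot(*d),np.arctan2(*d[::-1])+np.pi/2-.031)
E
```

```text
t16.40 p [ 0.6345 -0.1831  0.2101] xhead 2.533 zax [-0.     0.002 -1.   ] F [  1.56  -0.42 -12.66] M [-0.034 -0.415 -0.02 ] w 0.0170 j [-0.41  0.38  1.31  0.    1.45 -1.38]
0.19130045487378297 0.9359699878319486
```

Emit:
send_rows(motion="2.1 0 0 0 0; 2.1 0 0 0 0; 2.1 0 0 0 0; 2.1 0 0 0 0")

```text
clock: 16.8
ee_pos: [0.6351, -0.1848, 0.2127]
orientation: [0.942, 2.993, -0.0]
force: [-1.0, 0.6, 0.2]
gripper_width: 0.0209
```

```bash
python3 - <<'E'
from h import *
s,r=st();d=s["ee_pos"][:2]-[.477,-.0745];print(np.hypot(*d),np.arctan2(*d[::-1])+np.pi/2-.031)
E
```

```text
t16.80 p [ 0.6351 -0.1848  0.2127] xhead 2.532 zax [ 0.003 -0.001 -1.   ] F [-0.96  0.6   0.18] M [-0.033 -0.114  0.022] w 0.0209 j [-0.41  0.38  1.3   0.    1.45 -1.37]
0.19277548443956755 0.9306145413208468
```

Emit:
send_rows(motion="2.1 0.1 0.19 0 -0.01; 2.1 0.12 0.76 0 -0.04; 2.1 0.15 1.34 0 -0.07; 2.1 0.2 1.91 0 -0.1; 2.1 0.26 2.48 0 -0.13; 2.1 0.34 3.04 0 -0.16; 2.1 0.44 3.61 0 -0.19; 2.1 0.56 4.17 0 -0.22; 2.1 0.69 4.72 0 -0.25; 2.1 0.84 5.28 0 -0.28; 2.1 1.01 5.83 0 -0.31; 2.1 1.19 6.37 0 -0.34; 2.1 1.39 6.91 0 -0.37; 2.1 1.61 7.44 0 -0.4; 2.1 1.76 7.79 0 -0.42; 2.1 1.76 7.79 0 -0.42")

```text
clock: 18.4
ee_pos: [0.6642, -0.1092, 0.2102]
orientation: [-0.295, -3.127, -0.002]
force: [0.9, -0.1, -1.1]
gripper_width: 0.0212
```

```bash
cat >> h.py <<'E'
def sh():
    s,r=st();d=s["ee_pos"][:2]-[.477,-.0745];f=s["force"]
    print("R %.4f th %.4f"%(np.hypot(*d),np.arctan2(*d[::-1])+np.pi/2-.031),"Ftool xyz",(r.T@f).round(2))
E
python3 - <<'E'
from h import *
sh()
im=arm.read_camera("scene");cv2.imwrite("pics/s9.png",im[100:400,120:520][:,:,::-1])
E
```

```text
t18.40 p [ 0.6642 -0.1092  0.2102] xhead 2.953 zax [-0.001  0.001 -1.   ] F [ 0.92 -0.11 -1.09] M [ 0.055 -0.092  0.028] w 0.0212 j [-0.29  0.41  1.27  0.    1.46 -1.67]
R 0.1904 th 1.3564 Ftool xyz [-0.93  0.07  1.08]
```

View pics/s9.png

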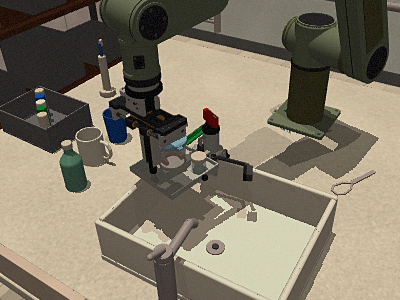

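Emit:
send_rows(motion="2.1 0 0.38 0 -0.02; 2.1 0.02 0.76 0 -0.04; 2.1 0.03 1.15 0 -0.06; 2.1 0.06 1.53 0 -0.08; 2.1 0.1 1.91 0 -0.1; 2.1 0.1 1.91 0 -0.1")

```text
clock: 19.05
ee_pos: [0.6672, -0.0905, 0.2104]
orientation: [0.139, 3.138, 0.001]
force: [0.6, 0.6, -0.4]
gripper_width: 0.0212
```

```bash
python3 -c "
from h import *
sh()"
```

```text
t19.05 p [ 0.6672 -0.0905  0.2104] xhead 3.053 zax [ 0.     0.001 -1.   ] F [ 0.65  0.57 -0.43] M [ 0.007 -0.095 -0.018] w 0.0212 j [-0.26  0.41  1.27  0.    1.46 -1.75]
R 0.1909 th 1.4557 Ftool xyz [-0.6   0.62  0.43]
```

Emit:
send_rows(motion="2.1 0 0.38 0 -0.02; 2.1 0.02 0.76 0 -0.04; 2.1 0.03 1.15 0 -0.06; 2.1 0.06 1.53 0 -0.08; 2.1 0.1 1.91 0 -0.1; 2.1 0.1 1.91 0 -0.1")

```text
clock: 19.65
ee_pos: [0.6679, -0.0714, 0.2106]
orientation: [-0.018, 3.141, 0.001]
force: [-0.1, 0.0, -1.0]
gripper_width: 0.0209
```

```bash
python3 -c "
from h import *
sh()"
```

```text
t19.65 p [ 0.6679 -0.0714  0.2106] xhead -3.130 zax [ 0.     0.001 -1.   ] F [-0.09  0.01 -0.99] M [ 0.034 -0.109 -0.033] w 0.0209 j [-0.24  0.41  1.27  0.    1.46 -1.82]
R 0.1909 th 1.5559 Ftool xyz [0.09 0.01 0.99]
```

```bash
python3 - <<'E'
from h import *
im=arm.read_camera("scene");cv2.imwrite("pics/s10.png",cv2.resize(im[160:310,220:420],None,fx=4,fy=4)[:,:,::-1])
E
```

```text
(no output)
```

View pics/s10.png

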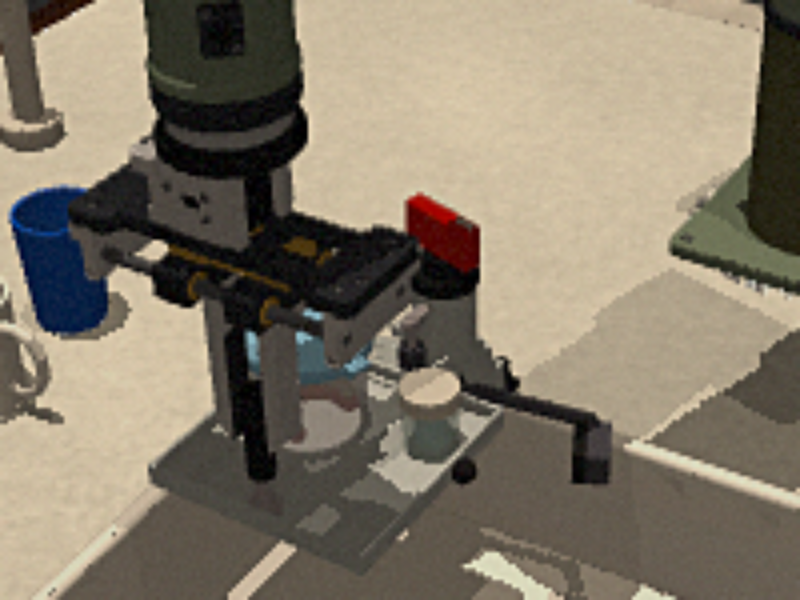

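The shelf is following the fingers and both items are standing. The bumper is at (463,470) and the stop pad at (592,455), so it still has some way to go.

Emit:
send_rows(motion="2.1 0 0.38 0 -0.02; 2.1 0.02 0.76 0 -0.04; 2.1 0.03 1.15 0 -0.06; 2.1 0.06 1.53 0 -0.08; 2.1 0.1 1.91 0 -0.1; 2.1 0.1 1.91 0 -0.1")

```text
clock: 20.3
ee_pos: [0.6666, -0.0523, 0.2106]
orientation: [-0.175, 3.136, 0.001]
force: [0.3, -0.6, 0.1]
gripper_width: 0.0208
```

```bash
python3 -c "
from h import *
sh()"
```

```text
t20.30 p [ 0.6666 -0.0523  0.2106] xhead -3.030 zax [ 0.     0.001 -1.   ] F [ 0.28 -0.65  0.07] M [ 0.024 -0.144 -0.072] w 0.0208 j [-0.21  0.4   1.28  0.    1.46 -1.89]
R 0.1909 th 1.6563 Ftool xyz [-0.2  -0.67 -0.07]
```

Emit:
send_rows(motion="2.1 0 0.38 0 -0.02; 2.1 0.02 0.76 0 -0.04; 2.1 0.03 1.15 0 -0.06; 2.1 0.06 1.53 0 -0.08; 2.1 0.06 1.53 0 -0.08")

```text
clock: 20.8
ee_pos: [0.6641, -0.0372, 0.2105]
orientation: [0.3, -3.127, -0.002]
force: [0.3, 0.0, 0.6]
gripper_width: 0.0212
```

```bash
python3 - <<'E'
from h import *
sh()
im=arm.read_camera("scene");cv2.imwrite("pics/s11.png",cv2.resize(im[190:290,300:400],None,fx=6,fy=6)[:,:,::-1])
E
```

```text
t20.80 p [ 0.6641 -0.0372  0.2105] xhead -2.950 zax [-0.     0.001 -1.   ] F [0.29 0.05 0.64] M [ 0.058 -0.137 -0.005] w 0.0212 j [-0.19  0.39  1.29  0.    1.46 -1.95]
R 0.1908 th 1.7365 Ftool xyz [-0.29 -0.01 -0.64]
```

View pics/s11.png

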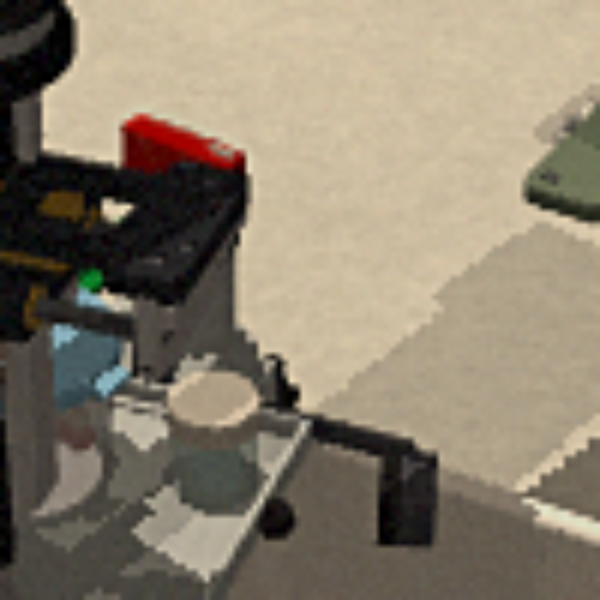

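Emit:
send_rows(motion="2.1 0 0.38 0 -0.02; 2.1 0.02 0.76 0 -0.04; 2.1 0.03 1.15 0 -0.06; 2.1 0.06 1.53 0 -0.08; 2.1 0.1 1.91 0 -0.1")

```text
clock: 21.35
ee_pos: [0.6595, -0.0193, 0.2103]
orientation: [0.457, -3.108, -0.0]
force: [0.9, -1.4, -1.1]
gripper_width: 0.0212
```

```bash
python3 -c "
from h import *
sh()"
```

```text
t21.35 p [ 0.6595 -0.0193  0.2103] xhead -2.850 zax [-0.  0. -1.] F [ 0.89 -1.45 -1.13] M [-0.251 -0.27  -0.016] w 0.0212 j [-0.16  0.38  1.31 -0.    1.45 -2.02]
R 0.1907 th 1.8335 Ftool xyz [-0.44 -1.64  1.13]
```

Emit:
send_rows(motion="2.1 0 0.19 0 -0.01; 2.1 0 0.38 0 -0.02; 2.1 0.01 0.57 0 -0.03; 2.1 0.02 0.76 0 -0.04")

```text
clock: 21.75
ee_pos: [0.6573, -0.0123, 0.2103]
orientation: [0.518, -3.099, -0.0]
force: [1.0, -1.8, -1.2]
gripper_width: 0.0212
```

```bash
python3 -c "
from h import *
sh()"
```

```text
t21.75 p [ 0.6573 -0.0123  0.2103] xhead -2.811 zax [-0.  0. -1.] F [ 1.   -1.81 -1.25] M [-0.203 -0.298 -0.046] w 0.0212 j [-0.15  0.38  1.32  0.    1.45 -2.05]
R 0.1907 th 1.8721 Ftool xyz [-0.36 -2.04  1.25]
```

Emit:
send_rows(motion="2.1 0 0.19 0 -0.01; 2.1 0 0.38 0 -0.02; 2.1 0.01 0.57 0 -0.03")

```text
clock: 22.05
ee_pos: [0.6553, -0.0069, 0.2104]
orientation: [-0.564, 3.091, 0.0]
force: [1.0, -1.1, -0.7]
gripper_width: 0.0213
```

```bash
python3 - <<'E'
from h import *
sh()
im=arm.read_camera("scene");cv2.imwrite("pics/s12.png",cv2.resize(im[190:290,300:400],None,fx=6,fy=6)[:,:,::-1])
E
```

```text
t22.05 p [ 0.6553 -0.0069  0.2104] xhead -2.781 zax [ 0.  0. -1.] F [ 0.97 -1.07 -0.74] M [-0.207 -0.268  0.037] w 0.0213 j [-0.14  0.37  1.32  0.    1.45 -2.07]
R 0.1907 th 1.9019 Ftool xyz [-0.53 -1.34  0.74]
```

View pics/s12.png

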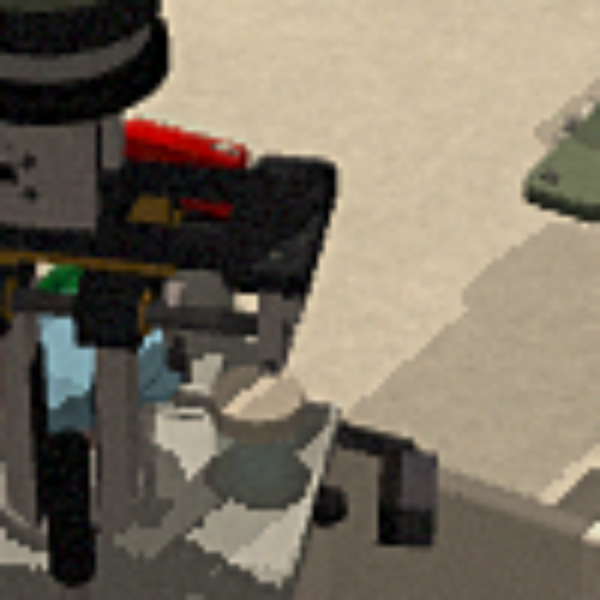

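Emit:
send_rows(motion="2.1 0 0.19 0 -0.01; 2.1 0 0.38 0 -0.02; 2.1 0.01 0.57 0 -0.03; 2.1 0.02 0.76 0 -0.04")

```text
clock: 22.5
ee_pos: [0.6525, 0.0002, 0.2105]
orientation: [-0.626, 3.078, 0.0]
force: [1.0, -0.2, -0.8]
gripper_width: 0.0209
```

```bash
python3 -c "
from h import *
sh()"
```

```text
t22.50 p [6.525e-01 2.000e-04 2.105e-01] xhead -2.741 zax [ 0.  0. -1.] F [ 0.99 -0.18 -0.84] M [-0.148 -0.322 -0.003] w 0.0209 j [-0.13  0.37  1.33  0.    1.45 -2.1 ]
R 0.1907 th 1.9420 Ftool xyz [-0.84 -0.56  0.84]
```

Emit:
send_rows(motion="2.1 0 0.19 0 -0.01; 2.1 0 0.38 0 -0.02")

```text
clock: 22.7
ee_pos: [0.651, 0.0037, 0.2105]
orientation: [-0.657, 3.072, 0.0]
force: [1.1, -1.5, -1.0]
gripper_width: 0.0212
```

```bash
python3 -c "
from h import *
sh()"
```

```text
t22.70 p [0.651  0.0037 0.2105] xhead -2.721 zax [ 0.  0. -1.] F [ 1.08 -1.54 -0.98] M [-0.121 -0.271  0.009] w 0.0212 j [-0.13  0.36  1.33  0.    1.45 -2.12]
R 0.1907 th 1.9621 Ftool xyz [-0.36 -1.85  0.98]
```

Emit:
send_rows(motion="2.1 0 0.19 0 -0.01; 2.1 0 0.29 0 -0.015")

```text
clock: 22.9
ee_pos: [0.6498, 0.0064, 0.2105]
orientation: [0.679, -3.067, -0.0]
force: [0.7, -1.4, -0.6]
gripper_width: 0.0209
```

```bash
python3 - <<'E'
from h import *
sh()
im=arm.read_camera("scene");cv2.imwrite("pics/s13.png",cv2.resize(im[190:290,300:400],None,fx=6,fy=6)[:,:,::-1])
E
```

```text
t22.90 p [0.6498 0.0064 0.2105] xhead -2.706 zax [-0.  0. -1.] F [ 0.66 -1.4  -0.57] M [-0.146 -0.316 -0.04 ] w 0.0209 j [-0.12  0.36  1.34  0.    1.44 -2.13]
R 0.1907 th 1.9776 Ftool xyz [-0.01 -1.55  0.57]
```

View pics/s13.png

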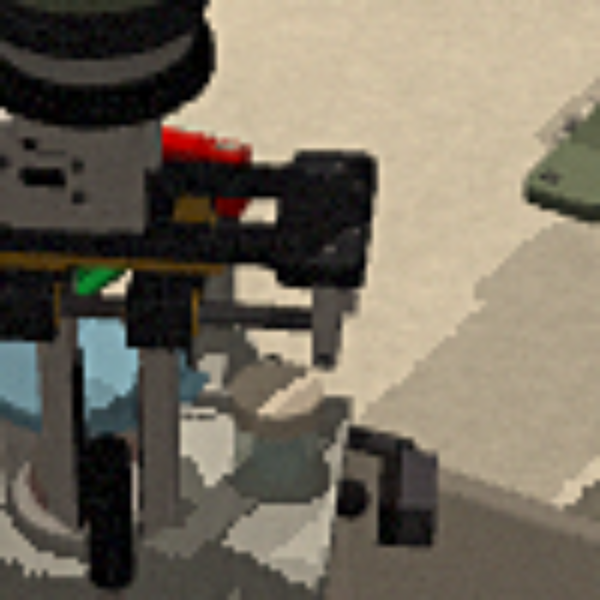

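Emit:
send_rows(motion="2.1 0 0.19 0 -0.01; 2.1 0 0.29 0 -0.015")

```text
clock: 23.15
ee_pos: [0.6486, 0.0089, 0.2105]
orientation: [-0.702, 3.062, 0.0]
force: [1.1, -1.2, -1.0]
gripper_width: 0.0211
```

```bash
python3 -c "
from h import *
sh()"
```

```text
t23.15 p [0.6486 0.0089 0.2105] xhead -2.691 zax [ 0.  0. -1.] F [ 1.12 -1.19 -1.03] M [-0.178 -0.298  0.037] w 0.0211 j [-0.12  0.36  1.34  0.    1.44 -2.14]
R 0.1908 th 1.9923 Ftool xyz [-0.49 -1.56  1.03]
```

Emit:
send_rows(motion="2.1 0 0.1 0 -0.005; 2.1 0 0.19 0 -0.01")

```text
clock: 23.35
ee_pos: [0.6478, 0.0105, 0.2105]
orientation: [-0.717, 3.059, -0.0]
force: [0.3, -1.4, -0.8]
gripper_width: 0.0212
```

```bash
python3 -c "
from h import *
sh()"
```

```text
t23.35 p [0.6478 0.0105 0.2105] xhead -2.681 zax [ 0. -0. -1.] F [ 0.27 -1.44 -0.85] M [-0.204 -0.253 -0.012] w 0.0212 j [-0.12  0.36  1.34  0.    1.44 -2.15]
R 0.1908 th 2.0018 Ftool xyz [ 0.4  -1.41  0.85]
```

Emit:
send_rows(motion="2.1 0 0.1 0 -0.005; 2.1 0 0.19 0 -0.01")

```text
clock: 23.55
ee_pos: [0.6469, 0.0122, 0.2105]
orientation: [-0.732, 3.055, -0.0]
force: [0.7, -1.4, -0.5]
gripper_width: 0.0207
```

```bash
python3 -c "
from h import *
sh()"
```

```text
t23.55 p [0.6469 0.0122 0.2105] xhead -2.671 zax [ 0.  0. -1.] F [ 0.67 -1.39 -0.48] M [-0.203 -0.357  0.037] w 0.0207 j [-0.11  0.35  1.34  0.    1.44 -2.16]
R 0.1908 th 2.0118 Ftool xyz [ 0.04 -1.54  0.48]
```

Emit:
send_rows(motion="2.1 0 0.1 0 -0.005; 2.1 0 0.19 0 -0.01")

```text
clock: 23.75
ee_pos: [0.6462, 0.0136, 0.2105]
orientation: [-0.748, 3.051, -0.001]
force: [1.8, -2.1, -2.0]
gripper_width: 0.0211
```

```bash
python3 -c "
from h import *
sh()"
```

```text
t23.75 p [0.6462 0.0136 0.2105] xhead -2.661 zax [ 0.    -0.001 -1.   ] F [ 1.79 -2.12 -2.05] M [-0.382 -0.448  0.017] w 0.0211 j [-0.11  0.35  1.35 -0.    1.44 -2.16]
R 0.1908 th 2.0199 Ftool xyz [-0.61 -2.71  2.05]
```

Emit:
send_rows(motion="2.1 0 0.1 0 -0.005; 2.1 0 0.19 0 -0.01")

```text
clock: 23.95
ee_pos: [0.6457, 0.0146, 0.2105]
orientation: [-0.762, 3.047, -0.003]
force: [2.5, -5.3, -1.7]
gripper_width: 0.0213
```

```bash
python3 - <<'E'
from h import *
sh()
im=arm.read_camera("scene");cv2.imwrite("pics/s14.png",cv2.resize(im[190:290,300:400],None,fx=6,fy=6)[:,:,::-1])
E
```

```text
t23.95 p [0.6457 0.0146 0.2105] xhead -2.651 zax [ 0.001 -0.002 -1.   ] F [ 2.5  -5.32 -1.73] M [-0.727 -0.684 -0.032] w 0.0213 j [-0.11  0.35  1.35 -0.    1.44 -2.17]
R 0.1908 th 2.0257 Ftool xyz [ 0.3  -5.87  1.75]
```

View pics/s14.png

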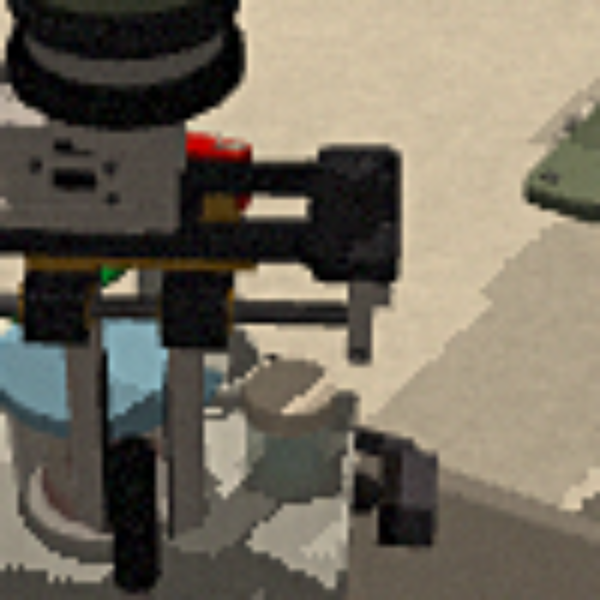

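Contact: the tangential force rose from 1.5 to 5.9 N and the motion lags behind. I'll take one tiny confirming step, then back off.

Emit:
send_rows(motion="2.1 0 0.1 0 -0.005; 2.1 0 0.1 0 -0.005")

```text
clock: 24.2
ee_pos: [0.6454, 0.0151, 0.2105]
orientation: [-0.769, 3.045, -0.004]
force: [3.3, -4.8, -2.6]
gripper_width: 0.021
```

```bash
python3 -c "
from h import *
sh()"
```

```text
t24.20 p [0.6454 0.0151 0.2105] xhead -2.647 zax [ 0.002 -0.002 -1.   ] F [ 3.26 -4.81 -2.6 ] M [-0.793 -0.731  0.046] w 0.0210 j [-0.11  0.35  1.35 -0.    1.44 -2.17]
R 0.1908 th 2.0286 Ftool xyz [-0.58 -5.77  2.61]
```

Emit:
send_rows(motion="2.1 0 -0.1 0 0; 3 0 -0.2 0 0; 4 0 -0.2 0 0; 4 0 -0.2 0 0; 4 0 -0.2 -3 0; 4 0 -0.2 -6 0; 4 0 -0.2 -9 0; 4 0 -0.2 -12 0; 4 0 -0.2 -12 0; 4 0 -0.2 -12 0")

```text
clock: 25.2
ee_pos: [0.6458, 0.0151, 0.331]
orientation: [-0.77, 3.044, -0.0]
force: [-0.4, -0.2, -0.3]
gripper_width: 0.04
```

```bash
python3 - <<'E'
from h import *
sh()
im=arm.read_camera("scene");cv2.imwrite("pics/s15.png",cv2.resize(im[160:310,220:420],None,fx=4,fy=4)[:,:,::-1])
E
```

```text
t25.20 p [0.6458 0.0151 0.331 ] xhead -2.646 zax [ 0.001  0.    -1.   ] F [-0.36 -0.17 -0.3 ] M [ 0.085 -0.14   0.025] w 0.0400 j [-0.11  0.3   1.18  0.    1.67 -2.18]
R 0.1911 th 2.0278 Ftool xyz [0.4  0.02 0.29]
```

View pics/s15.png

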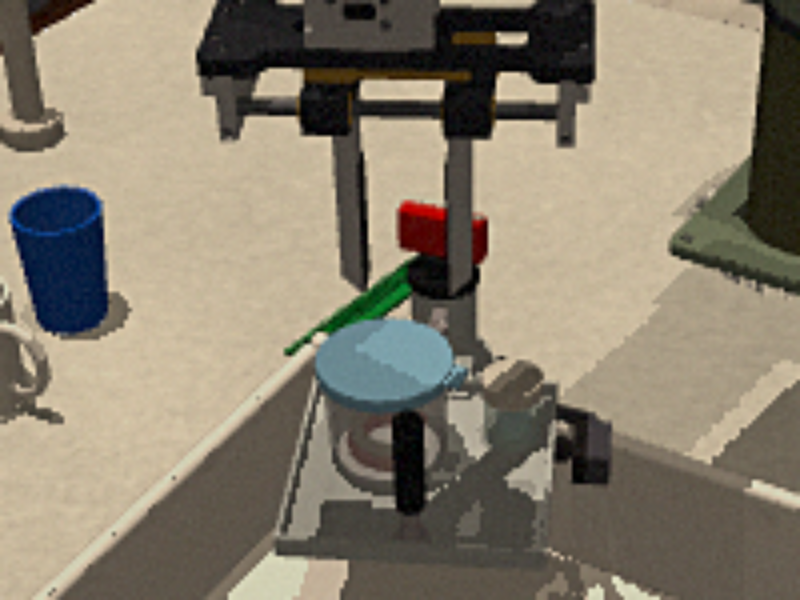

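```bash
python3 - <<'E'
from h import *
go(.477,-.0742,.331,1.778)
im=arm.read_camera("top");cv2.imwrite("pics/t15.png",cv2.resize(im[110:290,200:400],None,fx=4,fy=3.3)[:,:,::-1])
E
```

```text
t25.25 p [0.6451 0.0151 0.3292] xhead -2.646 zax [-0.002  0.001 -1.   ] F [ 0.02  0.32 -0.44] M [ 0.105 -0.084 -0.012] w 0.0401 j [-0.11  0.3   1.18  0.    1.67 -2.18]
tool shift cm [19.03  0.14 -0.15]
turn 1.8591586065092613
```

Emit:
send_rows(motion="4 2 0 0 0.14; 4 5 0 0 0.28; 4 8 0 0 0.42; 4 11 0 0 0.56; 4 14 0 0 0.7; 4 17 0.1 0 0.84; 4 19 0.14 0 0.98; 4 19 0.14 0 1.12; 4 19 0.14 0 1.26; 4 19 0.14 0 1.4; 4 19 0.14 0 1.54; 4 19 0.14 0 1.68; 4 19 0.14 0 1.82; 4 19 0.14 0 1.86; 4 19 0.14 0 1.86")

```text
clock: 26.8
ee_pos: [0.4768, -0.074, 0.3283]
orientation: [-1.979, -2.435, 0.002]
force: [-0.1, 0.5, 0.6]
gripper_width: 0.0399
```

```bash
python3 - <<'E'
from h import *
go(.477,-.0742,.2265,1.778)
im=arm.read_camera("scene");cv2.imwrite("pics/s16.png",cv2.resize(im[160:310,220:420],None,fx=4,fy=4)[:,:,::-1])
E
```

```text
t26.80 p [ 0.4768 -0.074   0.3283] xhead 1.777 zax [-0.004  0.001 -1.   ] F [-0.06  0.52  0.57] M [-0.035 -0.088 -0.006] w 0.0399 j [-0.33 -0.06  1.58  0.    1.63 -0.54]
tool shift cm [-0.05  0.05 10.18]
turn -0.0009848313112019724
```

View pics/s16.png

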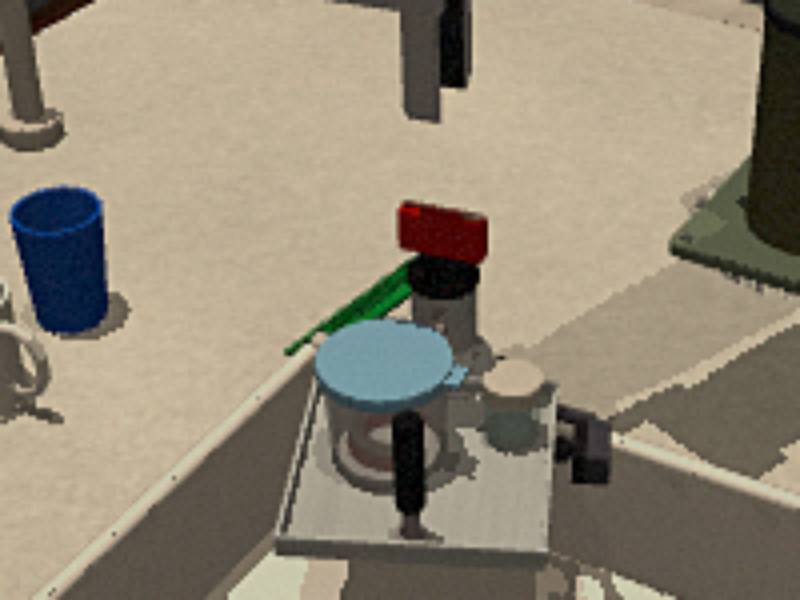

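The shelf is over the basin with the bumper on its stop (570,445), and both items are standing. The green item is the comb lying undisturbed. Next is the knob.

Emit:
send_rows(motion="4 -0.05 0.02 3 0; 4 -0.05 0.02 6 0; 4 -0.05 0.02 8 0; 4 -0.05 0.02 9.5 0; 4 -0.05 0.02 10.1 0; 4 -0.05 0.02 10.1 0; 2.5 -0.05 0.02 10.1 0; 1 -0.05 0.02 10.1 0; 1 -0.05 0.02 10.1 0; 1 -0.05 0.02 10.1 0; 1 -0.05 0.02 10.1 0; 1 -0.05 0.02 10.1 0; 1 -0.05 0.02 10.1 0", squeeze=8)

```text
clock: 28.15
ee_pos: [0.4765, -0.0755, 0.2303]
orientation: [-1.981, -2.436, 0.005]
force: [-6.1, -1.3, 4.7]
gripper_width: 0.0141
```

```bash
python3 - <<'E'
from h import *
sh()
E
```

```text
t28.15 p [ 0.4765 -0.0755  0.2303] xhead 1.777 zax [-0.004 -0.002 -1.   ] F [-6.14 -1.26  4.75] M [-0.304  1.023 -0.089] w 0.0141 j [-0.33 -0.01  1.73 -0.    1.43 -0.54]
R 0.0011 th -0.4986 Ftool xyz [ 0.01 -6.29 -4.72]
```

Emit:
send_rows(motion="1 0 -0.1 0 0; 1 0 -0.1 0 0; 1 0 -0.1 0 0")

```text
clock: 28.45
ee_pos: [0.4765, -0.0755, 0.2303]
orientation: [-1.981, -2.438, 0.003]
force: [-6.1, -1.5, 6.0]
gripper_width: 0.0144
```

```bash
python3 - <<'E'
from h import *
sh()
E
```

```text
t28.45 p [ 0.4765 -0.0755  0.2303] xhead 1.777 zax [-0.001 -0.001 -1.   ] F [-6.13 -1.53  5.99] M [-0.222  0.897 -0.075] w 0.0144 j [-0.34 -0.01  1.73 -0.    1.43 -0.54]
R 0.0011 th -0.4980 Ftool xyz [-0.25 -6.32 -5.98]
```

Emit:
send_rows(motion="2.4 0 0 0 0; 2.4 0 0 0 0; 2.4 0 0 0 0; 2.4 0 0 0 0")

```text
clock: 28.85
ee_pos: [0.4773, -0.0749, 0.2292]
orientation: [-1.981, -2.438, -0.001]
force: [-0.3, 0.2, -0.4]
gripper_width: 0.0242
```

```bash
python3 - <<'E'
from h import *
sh()
E
```

```text
t28.85 p [ 0.4773 -0.0749  0.2292] xhead 1.777 zax [ 0.  0. -1.] F [-0.32  0.21 -0.38] M [-0.044 -0.099 -0.051] w 0.0242 j [-0.34 -0.01  1.73  0.    1.42 -0.54]
R 0.0005 th 0.7149 Ftool xyz [ 0.27 -0.27  0.38]
```

Emit:
send_rows(motion="2.4 0.05 -0.08 0.25 0; 2.4 0.05 -0.08 0.25 0; 2.4 0.05 -0.08 0.25 0; 1 0.05 -0.08 0.25 0; 1 0.05 -0.08 0.25 0; 1 0.05 -0.08 0.25 0; 1 0.05 -0.08 0.25 0")

```text
clock: 29.55
ee_pos: [0.4762, -0.0747, 0.227]
orientation: [-1.981, -2.438, 0.0]
force: [0.5, 0.4, -0.5]
gripper_width: 0.0138
```

```bash
python3 - <<'E'
from h import *
sh()
E
```

```text
t29.55 p [ 0.4762 -0.0747  0.227 ] xhead 1.777 zax [-0.  0. -1.] F [ 0.46  0.44 -0.52] M [-0.076 -0.073 -0.101] w 0.0138 j [-0.34 -0.01  1.73 -0.    1.42 -0.54]
R 0.0008 th -1.3330 Ftool xyz [0.33 0.54 0.52]
```

Emit:
send_rows(motion="1 0 0 0 0; 1 0 0 0 0; 1 0 0 0 0.05; 1 0 0 0 0.1; 1 0 0 0 0.15; 1 0 0 0 0.2; 1 0 0 0 0.25; 1 0 0 0 0.3", squeeze=25)

```text
clock: 30.35
ee_pos: [0.476, -0.0748, 0.227]
orientation: [-2.325, -2.113, 0.001]
force: [-1.2, -0.8, 0.6]
gripper_width: 0.014
```

```bash
python3 - <<'E'
from h import *
sh()
E
```

```text
t30.35 p [ 0.476  -0.0748  0.227 ] xhead 1.475 zax [-0.001 -0.    -1.   ] F [-1.24 -0.76  0.55] M [-0.061  0.054  0.153] w 0.0140 j [-0.34 -0.01  1.73 -0.    1.42 -0.24]
R 0.0011 th -1.3601 Ftool xyz [-0.87 -1.16 -0.55]
```

Emit:
send_rows(motion="1 0 0 0 0.03; 1 0 0 0 0.06; 1 0 0 0 0.1")

```text
clock: 30.65
ee_pos: [0.4759, -0.0747, 0.227]
orientation: [-2.427, -1.994, 0.001]
force: [-1.3, -0.6, 0.8]
gripper_width: 0.0141
```

```bash
python3 - <<'E'
from h import *
sh()
E
```

```text
t30.65 p [ 0.4759 -0.0747  0.227 ] xhead 1.375 zax [-0.001 -0.    -1.   ] F [-1.3  -0.55  0.75] M [-0.057  0.183  0.041] w 0.0141 j [-0.34 -0.01  1.73 -0.    1.42 -0.14]
R 0.0011 th -1.4010 Ftool xyz [-0.8  -1.16 -0.75]
```

Emit:
send_rows(motion="1 0 0 0 0.03; 1 0 0 0 0.06; 1 0 0 0 0.1")

```text
clock: 30.95
ee_pos: [0.4758, -0.0747, 0.227]
orientation: [-2.524, -1.869, 0.001]
force: [-3.2, -0.1, 1.4]
gripper_width: 0.0136
```

```bash
python3 - <<'E'
from h import *
sh()
E
```

```text
t30.95 p [ 0.4758 -0.0747  0.227 ] xhead 1.275 zax [-0.001 -0.    -1.   ] F [-3.23 -0.11  1.4 ] M [-0.134  0.299  0.097] w 0.0136 j [-0.34 -0.01  1.73 -0.    1.42 -0.04]
R 0.0012 th -1.4447 Ftool xyz [-1.05 -3.06 -1.39]
```

Emit:
send_rows(motion="1 0 0 0 0.03; 1 0 0 0 0.06")

```text
clock: 31.15
ee_pos: [0.4758, -0.0747, 0.227]
orientation: [-2.579, -1.793, 0.002]
force: [-2.0, -0.3, 0.9]
gripper_width: 0.0141
```

```bash
python3 - <<'E'
from h import *
sh()
E
```

```text
t31.15 p [ 0.4758 -0.0747  0.227 ] xhead 1.215 zax [-0.001 -0.    -1.   ] F [-2.03 -0.29  0.91] M [-0.097  0.336  0.081] w 0.0141 j [-0.34 -0.01  1.73 -0.    1.42  0.02]
R 0.0013 th -1.4625 Ftool xyz [-0.98 -1.8  -0.91]
```

Emit:
send_rows(motion="1 0 0 0 0.03; 1 0 0 0 0.06")

```text
clock: 31.35
ee_pos: [0.4757, -0.0747, 0.227]
orientation: [-2.632, -1.715, 0.002]
force: [-4.2, -0.1, 2.0]
gripper_width: 0.014
```

```bash
python3 - <<'E'
from h import *
sh()
E
```

```text
t31.35 p [ 0.4757 -0.0747  0.227 ] xhead 1.155 zax [-0.001  0.    -1.   ] F [-4.17 -0.07  2.01] M [-0.075  0.517  0.09 ] w 0.0140 j [-0.34 -0.01  1.73 -0.    1.42  0.08]
R 0.0013 th -1.4816 Ftool xyz [-1.75 -3.79 -2.  ]
```

Emit:
send_rows(motion="1 0 0 0 0.03; 1 0 0 0 0.06; 1 0 0 0 0.08")

```text
clock: 31.65
ee_pos: [0.4757, -0.0746, 0.227]
orientation: [-2.698, -1.608, 0.002]
force: [-5.2, 0.5, 3.7]
gripper_width: 0.0136
```

```bash
python3 - <<'E'
from h import *
sh()
E
```

```text
t31.65 p [ 0.4757 -0.0746  0.227 ] xhead 1.075 zax [-0.001  0.    -1.   ] F [-5.17  0.5   3.69] M [-0.007  0.717  0.121] w 0.0136 j [-0.34 -0.01  1.73 -0.    1.42  0.16]
R 0.0013 th -1.5245 Ftool xyz [-2.02 -4.79 -3.68]
```

Emit:
send_rows(motion="1 0 -0.06 0 0.05; 1 -0.03 -0.1 0 0.1; 1 -0.03 -0.1 0 0.15; 1 -0.03 -0.1 0 0.2; 1 -0.03 -0.1 0 0.25; 1 -0.03 -0.1 0 0.3")

```text
clock: 32.25
ee_pos: [0.4754, -0.0744, 0.227]
orientation: [-2.909, -1.186, -0.0]
force: [-2.6, -0.2, 2.2]
gripper_width: 0.0136
```

```bash
python3 - <<'E'
from h import *
sh()
E
```

```text
t32.25 p [ 0.4754 -0.0744  0.227 ] xhead 0.774 zax [ 0.  0. -1.] F [-2.56 -0.17  2.24] M [-0.001  0.484  0.16 ] w 0.0136 j [-0.34 -0.01  1.74  0.    1.42  0.46]
R 0.0016 th 4.6382 Ftool xyz [-1.95 -1.67 -2.24]
```

Emit:
send_rows(motion="1 0 -0.03 0 0.05; 1 0 -0.03 0 0.1; 1 0 -0.03 0 0.15; 1 0 -0.03 0 0.2")

```text
clock: 32.65
ee_pos: [0.4752, -0.0743, 0.227]
orientation: [3.013, 0.889, 0.001]
force: [-2.1, 0.4, 1.6]
gripper_width: 0.0138
```

```bash
python3 - <<'E'
from h import *
sh()
E
```

```text
t32.65 p [ 0.4752 -0.0743  0.227 ] xhead 0.574 zax [ 0.  0. -1.] F [-2.15  0.4   1.56] M [0.035 0.454 0.089] w 0.0138 j [-0.34 -0.01  1.74  0.    1.42  0.66]
R 0.0018 th 4.5583 Ftool xyz [-1.59 -1.5  -1.56]
```

Emit:
send_rows(motion="1 0 0 0 0.02; 1 0 0 0 0.05; 1 0 0 0 0.07")

```text
clock: 32.95
ee_pos: [0.4752, -0.0742, 0.227]
orientation: [3.042, 0.786, 0.001]
force: [-2.5, 0.7, 0.3]
gripper_width: 0.0134
```

```bash
python3 - <<'E'
from h import *
sh()
E
```

```text
t32.95 p [ 0.4752 -0.0742  0.227 ] xhead 0.506 zax [ 0.  0. -1.] F [-2.52  0.71  0.29] M [-0.009  0.414  0.095] w 0.0134 j [-0.34 -0.01  1.74  0.    1.42  0.73]
R 0.0018 th 4.5222 Ftool xyz [-1.86 -1.84 -0.29]
```

Emit:
send_rows(motion="1 0 0 0 0.015; 1 0 0 0 0.03; 1 0 0 0 0.03")

```text
clock: 33.25
ee_pos: [0.4752, -0.0742, 0.227]
orientation: [-3.053, -0.741, -0.001]
force: [-1.4, 0.3, 1.1]
gripper_width: 0.0137
```

```bash
python3 - <<'E'
from h import *
sh()
E
```

```text
t33.25 p [ 0.4752 -0.0742  0.227 ] xhead 0.476 zax [ 0.  0. -1.] F [-1.43  0.3   1.13] M [0.049 0.362 0.056] w 0.0137 j [-0.34 -0.01  1.74  0.    1.42  0.76]
R 0.0019 th 4.5221 Ftool xyz [-1.13 -0.92 -1.13]
```

Emit:
send_rows(motion="1 0 0 0 0.01; 1 0 0 0 0.02; 1 0 0 0 0.02")

```text
clock: 33.55
ee_pos: [0.4752, -0.0742, 0.227]
orientation: [3.06, 0.711, 0.001]
force: [-1.5, 1.4, 1.8]
gripper_width: 0.0136
```

```bash
python3 - <<'E'
from h import *
sh()
E
```

```text
t33.55 p [ 0.4752 -0.0742  0.227 ] xhead 0.457 zax [ 0.  0. -1.] F [-1.48  1.37  1.85] M [0.089 0.222 0.152] w 0.0136 j [-0.34 -0.01  1.74  0.    1.42  0.78]
R 0.0018 th 4.5159 Ftool xyz [-0.73 -1.89 -1.85]
```

Emit:
send_rows(motion="1 0 0 0 0.01; 1 0 0 0 0.02; 1 0 0 0 0.02")

```text
clock: 33.85
ee_pos: [0.4751, -0.0742, 0.227]
orientation: [-3.067, -0.68, -0.001]
force: [-1.2, 0.9, 1.6]
gripper_width: 0.0141
```

```bash
python3 - <<'E'
from h import *
sh()
im=arm.read_camera("scene");cv2.imwrite("pics/s17.png",cv2.resize(im[160:310,220:420],None,fx=4,fy=4)[:,:,::-1])
sh()
E
```

```text
t33.85 p [ 0.4751 -0.0742  0.227 ] xhead 0.437 zax [ 0.  0. -1.] F [-1.19  0.91  1.59] M [0.105 0.209 0.234] w 0.0141 j [-0.34 -0.01  1.74  0.    1.42  0.8 ]
R 0.0019 th 4.5115 Ftool xyz [-0.69 -1.33 -1.59]
t33.90 p [ 0.4752 -0.0742  0.227 ] xhead 0.437 zax [ 0.  0. -1.] F [-0.53  1.54  1.78] M [0.157 0.192 0.235] w 0.0142 j [-0.34 -0.01  1.74  0.    1.42  0.8 ]
R 0.0019 th 4.4982 Ftool xyz [ 0.17 -1.62 -1.78]
```

View pics/s17.png

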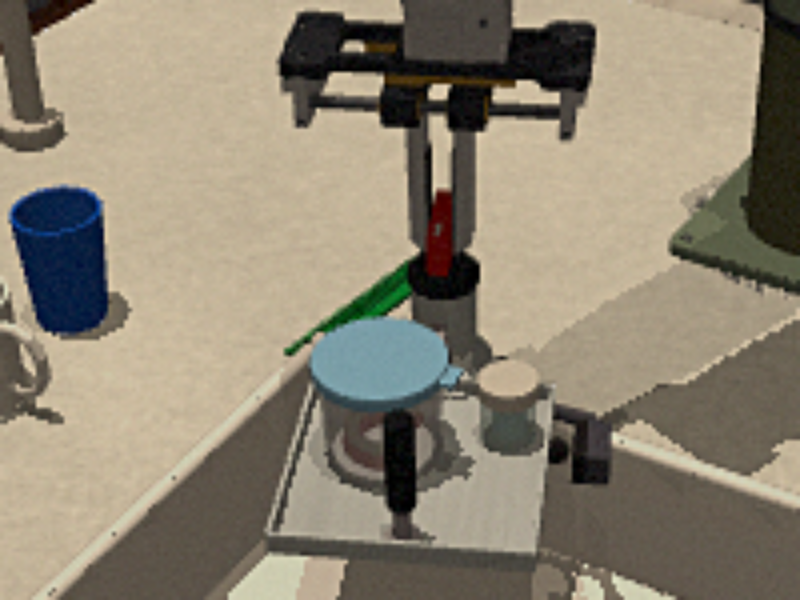

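Emit:
send_rows(motion="1 0 0 0 -0.01; 2.5 0 0 0 -0.01; 4 0 0 0 -0.01; 4 0 0 0 -0.01; 4 0 0 0 -0.01; 4 0 0 -3 -0.01; 4 0 0 -6 -0.01; 4 0 0 -10 -0.01; 4 0 0 -14 -0.01; 4 0 0 -18 -0.01; 4 0 0 -18 -0.01")

```text
clock: 35.0
ee_pos: [0.4775, -0.0751, 0.414]
orientation: [3.057, 0.694, 0.017]
force: [-0.5, -0.9, 0.2]
gripper_width: 0.0403
```

```bash
python3 - <<'E'
from h import *
st()
im=arm.read_camera("scene");cv2.imwrite("pics/s18.png",cv2.resize(im[190:310,270:390],None,fx=5,fy=5,interpolation=cv2.INTER_CUBIC)[:,:,::-1])
im=arm.read_camera("top");cv2.imwrite("pics/t18.png",cv2.resize(im[110:290,200:400],None,fx=4,fy=4)[:600][:,:,::-1])
a=cv2.imread("pics/s16.png");
E
```

```text
t35.00 p [ 0.4775 -0.0751  0.414 ] xhead 0.447 zax [ 0.012 -0.004 -1.   ] F [-0.54 -0.92  0.25] M [ 0.029 -0.009  0.037] w 0.0403 j [-0.34 -0.08  1.43  0.    1.78  0.79]
```

View pics/s18.png

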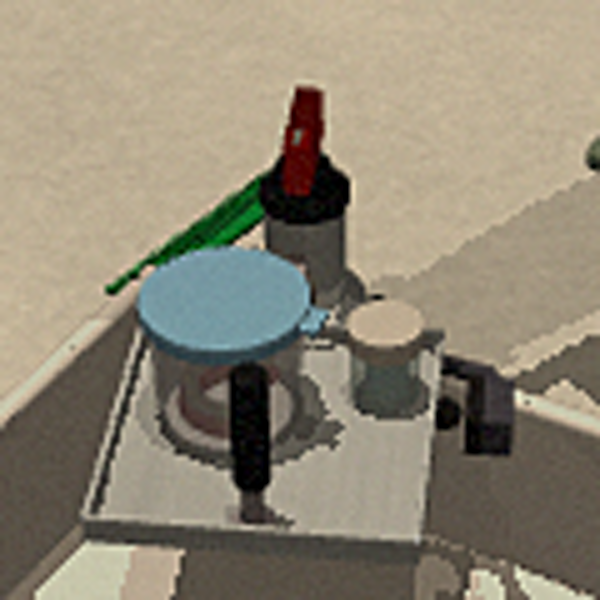

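View pics/t18.png

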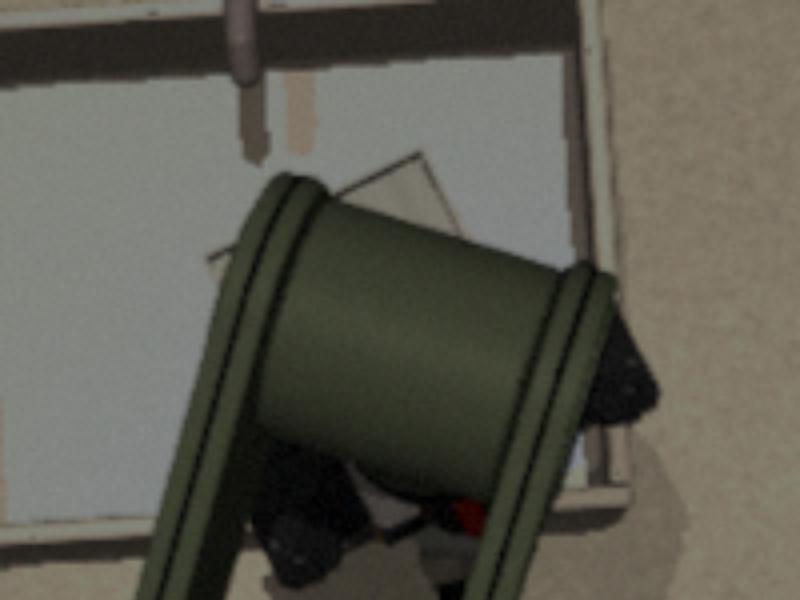

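```bash
python3 -c "
from h import *
go(.25,-.42,.40)"
```

```text
t35.10 p [ 0.4755 -0.0745  0.408 ] xhead 0.447 zax [ 0.003 -0.001 -1.   ] F [-0.05 -0.92 -0.61] M [ 0.015 -0.009  0.03 ] w 0.0397 j [-0.34 -0.08  1.44 -0.    1.78  0.79]
tool shift cm [-35.27  21.42   0.77]
```

Emit:
send_rows(motion="4 -4 2.4 0 0; 4 -8 4.8 0 0; 4 -12 7.2 0 0; 4 -16 9.6 0 0; 4 -20 12 0 0; 4 -24 14.4 0 0; 4 -28 17 0 0; 4 -32 19.4 0 0; 4 -35 21.4 0 0; 4 -35 21.4 0 0; 4 -35 21.4 0 0")

```text
clock: 36.2
ee_pos: [0.2512, -0.418, 0.4046]
orientation: [-3.059, -0.692, 0.0]
force: [-0.1, 0.0, 1.0]
gripper_width: 0.0397
```

```bash
python3 - <<'E'
from h import *
st()
im=arm.read_camera("top");cv2.imwrite("pics/t19full.png",im[:,:,::-1]);cv2.imwrite("pics/t19.png",cv2.resize(im[150:270,220:380],None,fx=5,fy=5,interpolation=cv2.INTER_CUBIC)[:,:,::-1])
ys,xs=np.nonzero(red(im)&(np.indices(im.shape[:2])[0]<300));r=cv2.minAreaRect(np.c_[xs,ys].astype(np.float32));print(len(xs),r)
P=[ray("top",*p,.253)[:2] for p in cv2.boxPoints(r)];print(np.round(P,4))
E
```

```text
t36.20 p [ 0.2512 -0.418   0.4046] xhead 0.445 zax [-0.001  0.005 -1.   ] F [-0.12  0.04  1.05] M [-0.06   0.014  0.022] w 0.0397 j [-1.21 -0.06  1.42  0.    1.78 -0.08]
100 ((314.0000305175781, 231.50003051757812), (23.25510597229004, 4.919349193572998), 63.43495178222656)
[[ 0.4968 -0.0592]
 [ 0.5015 -0.0691]
 [ 0.4543 -0.0912]
 [ 0.4496 -0.0813]]
```

View pics/t19.png

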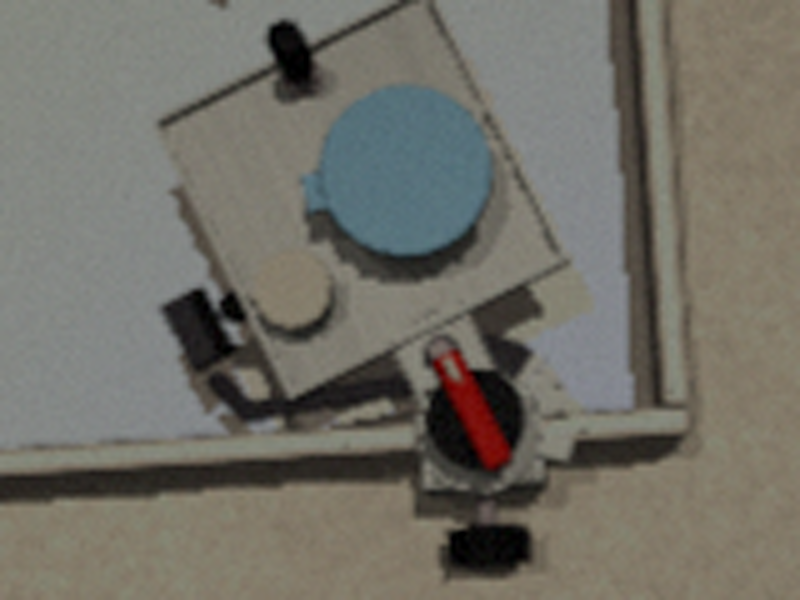

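```bash
python3 - <<'E'
from h import *
im=cv2.imread("pics/t19full.png")[:,:,::-1]
h=cv2.cvtColor(im,cv2.COLOR_RGB2HSV)
sub=(h[145:175,265:295,2]<30).astype(np.uint8)
n,l,s,c=cv2.connectedComponentsWithStats(sub)
def hd(p,k): d=p-k;return np.arctan2(d[1],d[0]),np.hypot(d[0],d[1])
k=ray("top",314.2,231.8,.253)[:2]
for i in range(1,n):
    if s[i,4]>8: q=c[i]+[265,145];print(s[i],q,hd(ray("top",*q,.215)[:2],k))
# same for parked picture -> bias
im=cv2.imread("pics/top0.png")[:,:,::-1];h=cv2.cvtColor(im,cv2.COLOR_RGB2HSV)
sub=(h[215:240,385:410,2]<30).astype(np.uint8);n,l,s,c=cv2.connectedComponentsWithStats(sub)
for i in range(1,n):
    if s[i,4]>8: q=c[i]+[385,215];print(s[i],q,hd(ray("top",*q,.215)[:2],k))
E
```

```text
[ 9 10  8 13 70] [277.78571429 160.48571429] (np.float64(0.44371260545612795), np.float64(0.1907673148816786))
[ 8  9 10  9 59] [397.15254237 227.91525424] (np.float64(-1.5315376477752516), np.float64(0.18998156418169457))
```

```bash
python3 - <<'E'
from h import *
a=cv2.imread("pics/top0.png");b=cv2.imread("pics/t19full.png")
d=cv2.absdiff(a,b).max(2)
for n,(x0,y0,x1,y1) in dict(mug=(430,185,490,230),soap=(425,145,465,185),tumbler=(448,238,495,275),comb=(380,270,400,310),scraper=(180,298,220,360)).items(): print(n,(d[y0:y1,x0:x1]>40).mean().round(4))
cv2.imwrite("pics/cmp.png",b)
im=arm.read_camera("scene");cv2.imwrite("pics/s20.png",im[:,:,::-1])
E
```

```text
mug 0.0
soap 0.0
tumbler 0.0
comb 0.0
scraper 0.0
```

View pics/cmp.png

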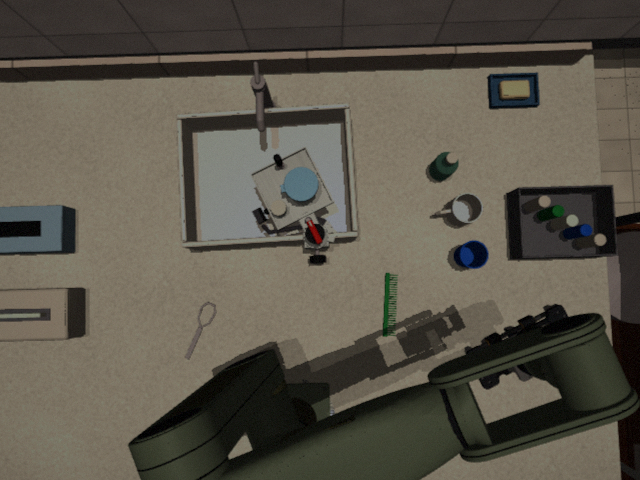

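View pics/s20.png

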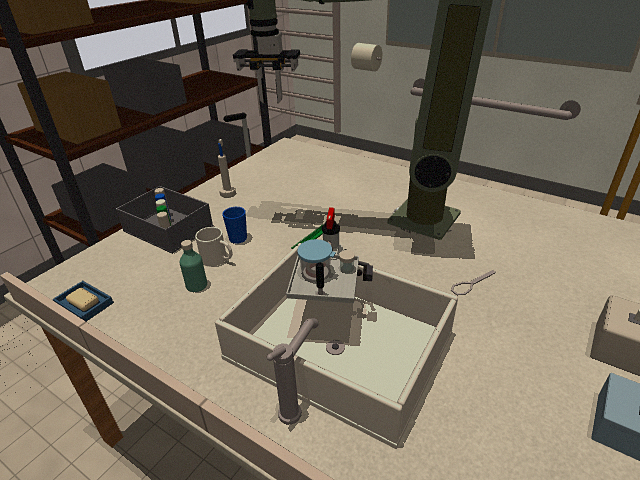

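The shelf is over the basin at about (300,185) in the top view, with the cup and jar standing on it. The red bar points along the shelf, the counter items haven't changed, and the robot is clear.

```bash
python3 -c "
from plant import arm
print(arm.hand_in())"
```

```text
the job is handed in; nothing more can be done
None
```

The shelf is over the basin and locked there, with the denture cup and tablet jar still standing on it. I turned the red knob anticlockwise to its released end and swung the shelf round by its handle. It met its stop at about 2.02 rad, where the push rose from 1.5 to about 6 N. I then turned the knob back clockwise until it reached its end, at about 0.23 N m. The job was handed in at about 36 s.

- **Knob:** the bar lines up with the shelf to within about 0.01 rad, so it is at its locked end.
- **Counter items:** the mug, soap bottle, tumbler, comb and tongue scraper look the same in the top camera's pictures from before and after.
- **Robot:** it is well clear and touching nothing.
- **Disagreement:** the locked shelf sits at about 1.98 rad, roughly 0.03–0.04 rad short of where I felt the stop. It moved back slightly as the lock went home. That is within the stated play and hole tolerance, so I did not push it again.
- **Handling:** my first close on the knob caught something low beside the bar with a light contact of about 6 N, so I raised the fingers 4 mm and gripped again. Pinching the handle during the swing once built up about 13 N vertically. I eased that off and then pushed with the fingers loose around the handle.

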